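# Complete the carton row and clip its end board

### The arm

A 6-joint arm with a two-finger parallel gripper is mounted at the origin on the work surface. World frame = base frame: x ahead of the robot, y to its left, z up, the work surface at z = 0. Lengths are in m, angles in rad, forces in N, time in s.
With the tool pointing down it reaches from about 0.3 to 0.875 m from the base axis. Payload 6.4 kg.
Tool frame: the origin (TCP) lies between the finger pads; the fingertips stand 11 mm ahead of it and the grasp point (between the pads) lies 8 mm behind it (ctrl.tcp_to_tips is the distance from the TCP to the fingertips, in m); x points along the fingers, z is the direction in which the jaws open and shut, and the axes are right-handed (so a half turn about x gives the same grasp; the last joint's range is limited). The gripper opens to 85 mm and grips with 20 to 120 N. Pads are 22 mm wide; open, the fingers measure 114 mm over their backs; the gripper's body (76 mm by 85 mm) begins 54 mm behind the grasp point. The pads swing forward as they close: fully open they stand 13 mm farther back than shut.
Start: joints at [-1.424, 0.181, 1.607, -0, 1.354, -0.206], TCP at [0.199, -0.54, 0.242] pointing down, gripper open.
Joint ranges: [-2.99, 2.99], [-0.89, 2.07], [0.3, 2.58], [-1.14, 4.28], [0, 2.63], [-3.12, 3.12]. Speed limits (rad/s): [2.57, 2.57, 3.01, 3.14, 3.14, 3.14].

### API

Orientations are given as a unit quaternion [w, x, y, z].
In Python, from bench import ctrl, eyes, hand_in gives the robot as it stands. The module is installed in compiled form; this text tells all that it offers.
- The arm moves only by the tool step_arm, never from a script. Its arguments are lists of equal length, an entry for each row: "xyz": the shift along the world's x, y, z in mm, a list of three; "spin": the turn about the world's z in rad; "fingers": the opening in per cent of the stroke, from 0 (shut) to 100 (fully open). A call has 1 to 10 rows; each row is the pose to reach, as a shift and turn from the pose commanded when the call began; what a row does not reach only later rows make up. A row lasts 1/10 s, in which the tool goes at most 50 mm and 8.59 degrees, less where a joint would pass 70% of its speed; a pose out of reach is approached as far as the arm can. A call with a gripper value outside its range is refused whole. The fingers move at their own pace and stop on an object; the grip force is fixed at half the most. Time passes only in rows, so rows that repeat a pose let the fingers close. It gives the time, the measured TCP pose, the force and the opening at its end, in the units of the state.
- ctrl.get_obs(): the state, without advancing time (a new reading comes with each control period).
- eyes.camera(name): name is "scene" or "top" or "wrist"; returns the picture (480x640x3 uint8, red, green, blue); there is no depth.
- eyes.camera_model(name): a dict with "vertical_fov" (degrees; the focal length in pixels is half the picture's height over the tangent of half this angle, whatever the lens; pixels are square), "cx", "cy" (the principal point, pixels), "dist_coeffs" ([k1, k2, p1, p2, k3] as OpenCV has them; the pictures are not rectified), "pose" (4x4, takes a point from camera to world coordinates); the wrist camera has in their place "tool_from_camera" (4x4, takes a point from camera to tool coordinates, whose origin is the TCP and whose axes are the tool frame's). Camera axes: x right, y up, looking along -z (the intrinsics and any distortion apply to the point x, -y, -z); pixel columns grow to the right and rows downward; lengths in m; the calibration is good to about 2 mm. A picture is of the moment at which its call begins: read the wrist's pose just before it. camera_model takes no time and is no camera call.
- hand_in(): hands the job in, once; it reports no verdict.
The state is a dict: "time_s": time; "q": joint angles; "dq": joint speeds; "joint_efforts": joint torques, N m; "eef_pos": TCP position; "eef_rot": TCP orientation; "wrist_force": force on the tool from outside, world axes, zero at the start; "torque": the same for the moment, N m; "opening": opening from 0.0 (shut) to 1.0 (fully open).
Only numpy, scipy, OpenCV 4.12 (cv2) and the standard library are available. Lean on these libraries where they do the work, as an engineer would, in place of code of your own. Each camera call takes 0.05 s, during which the arm holds its last target.

### The job

Put the two cartons, the one in the plywood carrier and the one on the bench, upright on the low shelf so that they carry on the row of the two already there: in line and close beside one another, the same way round. Then press the lower edge of the plywood end board into the sprung clip at the end of the row until it is fully home and stands square. Leave everything else on the bench where it is.

Things in the scene. Friction and masses are not known exactly. Their poses are not given: they have to be found in the camera images.
- shelf: low wooden bench shelf, fixed, open above and in front. Origin on the bench; x from its front (robot side) to its back, y along the row, z up. Deck top 40 mm up, 110 mm deep (x -55 to 55 mm), y -165 to 125 mm. End wall at the +y end, inner face at y = +105 mm, 150 mm high. Back rail 22 mm above the deck, its front at x = 47 mm
- row (a point): point on the deck, straight above the shelf's origin, with the shelf's axes. The row's line is its y axis: cartons stand side by side along y, each with its 46 mm side along the row. Two are there already at about y = +79 and +31 mm; the two free places follow towards the clip, at about -18 and -67 mm
- clip (a point): deck point in the middle of the clip (shelf x = 0, y = -118 mm), shelf's axes. Two steel jaws 70 mm long (x), 5 mm apart across y, sprung 2 to 4 N each, slide outwards. Faces upright to 21 mm above the deck, then lips flare to 37 mm, mouth 16 mm wide, clip 12 to 14 mm to each side. An 8 mm board pressed straight down at about 5 to 20 N parts them; home when its edge rests on the deck
- carton_1: plain brown cardboard carton of nail strips, 60 mm (its x) x 46 mm (its y) x 110 mm tall (its z), 0.28 to 0.56 kg; origin at the centre of its underside; already on the shelf, next to the end wall; loose
- carton_2: plain brown cardboard carton of nail strips, 60 mm (its x) x 46 mm (its y) x 110 mm tall (its z), 0.28 to 0.56 kg; origin at the centre of its underside; already on the shelf, next in the row; loose
- carton_3: plain brown cardboard carton of nail strips, 60 mm (its x) x 46 mm (its y) x 110 mm tall (its z), 0.28 to 0.56 kg; origin at the centre of its underside; to be shelved; starts standing in the plywood carrier, whose walls cover its two faces across x, so there it can be gripped only across its 46 mm
- carton_4: plain brown cardboard carton of nail strips, 60 mm (its x) x 46 mm (its y) x 110 mm tall (its z), 0.28 to 0.56 kg; origin at the centre of its underside; to be shelved; starts standing free on the bench
- carrier: fixed plywood carrier that holds carton_3: floor 10 mm above the bench, two walls across its x, 66 mm apart inside, 12 mm thick, 66 mm long (y), tops 118 mm above the bench; open above and at both y ends. Origin on the bench at its centre, axes as the carton's
- board: plain plywood end board, 80 mm wide (its x), 8 mm thick (its y), 160 mm tall (its z); origin at the centre of its lower edge; about 80 g; starts upright in the grooved stand
- stand: fixed dark wooden stand, 110 x 70 x 44 mm tall, with a groove 10.5 mm wide along its x, groove floor 10 mm above the bench, in which the board stands. Origin on the bench at its centre
- mat: thin black rubber mat fixed on the bench, 130 x 130 x 3 mm, kept clear: a place to set a carton down and take it again. Origin on the bench at its centre
- glue_bottle: bystander: white glue bottle, standing, 58 mm across, 150 mm tall; origin at the centre of its underside; loose
- hammer: bystander: hammer lying flat; its origin lies on the bench under the tool, its x axis runs along the handle towards the head; loose
- tape: bystander: black tape measure standing on the bench, 75 x 40 x 66 mm tall; origin at the centre of its underside; loose
- sanding_block: bystander: cork sanding block, 110 x 60 x 32 mm tall; origin at the centre of its underside; loose
- screwdriver: bystander: screwdriver with a blue handle lying on the bench, 190 mm long; its origin lies on the bench under the tool, its x axis runs along it from handle to tip; loose

How it is judged:
On the way, in this order (a step that is already met when the one before it is completed fails the run):
1. the four cartons stand in one neat row on the shelf, released (x of carton_1 in the frame of shelf between -0.01 and 0.01 m and z of carton_1 in the frame of shelf between 0.036 and 0.044 m and angle between each of carton_1, carton_2, carton_3, carton_4's own z axis and vertical below 0.06 rad and angle between the y axis of each of carton_1, carton_2, carton_3, carton_4 and the y axis of shelf, either way round below 0.12 rad and x of carton_2 in the frame of shelf between -0.01 and 0.01 m and z of carton_2 in the frame of shelf between 0.036 and 0.044 m and x of carton_3 in the frame of shelf between -0.01 and 0.01 m and z of carton_3 in the frame of shelf between 0.036 and 0.044 m and x of carton_4 in the frame of shelf between -0.01 and 0.01 m and z of carton_4 in the frame of shelf between 0.036 and 0.044 m and horizontal distance between carton_1 and carton_2 below 0.055 m and horizontal distance between carton_3 and carton_4 below 0.055 m and (horizontal distance between carton_2 and carton_3 below 0.055 m or horizontal distance between carton_2 and carton_4 below 0.055 m) and linear speed of each of carton_1, carton_2, carton_3, carton_4 below 0.02 m/s and contact force between the fingers and carton_1 below 0.2 N and contact force between the fingers and carton_2 below 0.2 N and contact force between the fingers and carton_3 below 0.2 N and contact force between the fingers and carton_4 below 0.2 N), for 0.2 s.
2. the end board is fully home in the clip (x of board in the frame of clip between -0.01 and 0.01 m and y of board in the frame of clip between -0.005 and 0.005 m and z of board in the frame of clip between -0.003 and 0.003 m and angle between board's own z axis and vertical below 0.08 rad and angle between the y axis of board and the y axis of shelf, either way round below 0.1 rad), for 0.2 s.
At the end, for the whole second after the job is handed in: Four cartons upright (0.06 rad) on the deck (4 mm), within 10 mm of the row line, 0.12 rad of its direction, neighbouring centres under 55 mm apart; board edge within 3 mm of the deck, 10 mm along and 5 mm across from the clip middle, upright 0.08, square 0.10 rad; all at rest (all of step 2 and x of carton_1 in the frame of shelf between -0.01 and 0.01 m and z of carton_1 in the frame of shelf between 0.036 and 0.044 m and angle between each of carton_1, carton_2, carton_3, carton_4's own z axis and vertical below 0.06 rad and angle between the y axis of each of carton_1, carton_2, carton_3, carton_4 and the y axis of shelf, either way round below 0.12 rad and x of carton_2 in the frame of shelf between -0.01 and 0.01 m and z of carton_2 in the frame of shelf between 0.036 and 0.044 m and x of carton_3 in the frame of shelf between -0.01 and 0.01 m and z of carton_3 in the frame of shelf between 0.036 and 0.044 m and x of carton_4 in the frame of shelf between -0.01 and 0.01 m and z of carton_4 in the frame of shelf between 0.036 and 0.044 m and horizontal distance between carton_1 and carton_2 below 0.055 m and horizontal distance between carton_3 and carton_4 below 0.055 m and (horizontal distance between carton_2 and carton_3 below 0.055 m or horizontal distance between carton_2 and carton_4 below 0.055 m) and linear speed of each of carton_1, carton_2, carton_3, carton_4, board below 0.02 m/s); the robot touches nothing.
It fails at once if one of the bystanders (glue bottle, hammer, tape, sanding block, screwdriver) is moved more than 40 mm (distance of any of glue_bottle, hammer, tape, sanding_block, screwdriver from where it was at the start of the episode above 0.04 m).
It also fails if it takes over 72 s, if anything falls off the work surface, if the arm or the gripper's body presses on something with over 40 N, if the wrist force passes 120 N, or if a joint passes its speed limit or range.

## Working session

There is one attempt and no reset: what is moved stays moved. The work goes in short steps, Python scripts to look and compute and a tool call to move; the robot and the scene stay as the last step left them, time stands still between calls to the robot, and variables do not carry over. Pictures are saved under pics/ and viewed, and the job is handed in when it is done.

Besides the shell and the picture viewer there is one more tool, called after ">>>" by a JSON object that holds its "method" and its "body", one argument or row to a line. step_arm: Moves the arm, as the interface text tells. Its arguments: {"type":"object","properties":{"xyz":{"type":"array"},"spin":{"type":"array"},"fingers":{"type":"array"}},"required":["xyz","spin","fingers"]}

```bash
mkdir -p pics
python3 - <<'E'
from bench import ctrl, eyes
import cv2
o=ctrl.get_obs()
for k in o: print(k,o[k])
print(ctrl.tcp_to_tips)
for n in ["scene","top","wrist"]:
    m=eyes.camera_model(n); print(n,m)
    cv2.imwrite(f"pics/{n}0.png",cv2.cvtColor(eyes.camera(n),cv2.COLOR_RGB2BGR))
E
```

```text
time_s 0.0
q [-1.42430636e+00  1.81562718e-01  1.60798021e+00 -3.11030549e-05
  1.35386096e+00 -2.06327325e-01]
dq [-1.30338989e-03  1.08453776e-03 -3.85917403e-04 -1.13890393e-03
 -7.10209253e-04 -7.24653686e-05]
joint_efforts [-6.51693449e-05 -4.44864357e+01 -3.51339626e+01 -1.11393324e-04
  9.09472292e-03  3.92855753e-06]
eef_pos [ 0.1985991  -0.53903675  0.24138541]
eef_rot [ 0.57954195  0.40494928  0.5804357  -0.4040317 ]
wrist_force [-0.28037053  0.30367221 -0.65391676]
torque [ 0.02028037  0.04721621 -0.06047977]
opening 1.001406382074609
0.011
scene {'vertical_fov': 48.248789349521815, 'cx': 318.56663486315364, 'cy': 241.67637048545393, 'dist_coeffs': array([-0.01130471,  0.        ,  0.        ,  0.        ,  0.        ]), 'pose': array([[-0.7161758 , -0.58615721,  0.3788297 ,  0.90356816],
       [ 0.69783073, -0.59273495,  0.40211634,  0.40290279],
       [-0.01115779,  0.552345  ,  0.83354094,  0.90993777],
       [ 0.        ,  0.        ,  0.        ,  1.        ]])}
top {'vertical_fov': 55.60688515509005, 'cx': 318.1235775669313, 'cy': 235.69265770517993, 'dist_coeffs'
[... 170 characters left out ...]
18,  0.04339644,  0.01179527],
       [ 0.04261566,  0.08090444,  0.99581041,  0.88269653],
       [ 0.        ,  0.        ,  0.        ,  1.        ]])}
wrist {'vertical_fov': 62.071145987713834, 'cx': 320.60591405077395, 'cy': 233.05419751982313, 'dist_coeffs': array([-0.08773194,  0.        ,  0.        ,  0.        ,  0.        ]), 'tool_from_camera': array([[-8.69462137e-04,  3.06569224e-01, -9.51847968e-01,
        -1.31190539e-01],
       [ 2.82575552e-04,  9.51848365e-01,  3.06569094e-01,
         7.92821115e-02],
       [ 9.99999582e-01, -2.41874526e-06, -9.14225081e-04,
         6.02367357e-04],
       [ 0.00000000e+00,  0.00000000e+00,  0.00000000e+00,
         1.00000000e+00]])}
```

View pics/scene0.png

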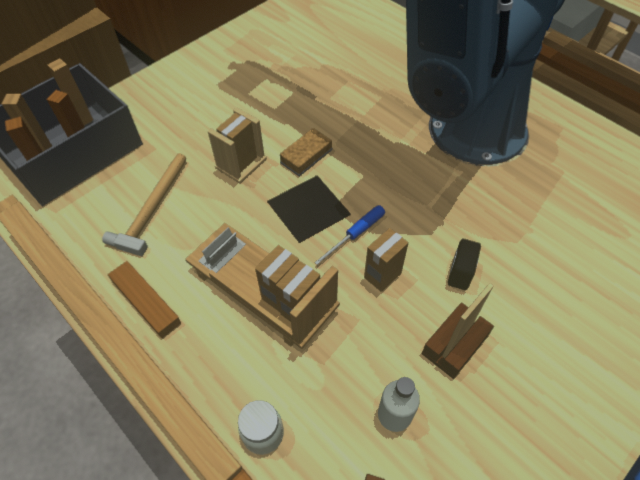

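View pics/top0.png

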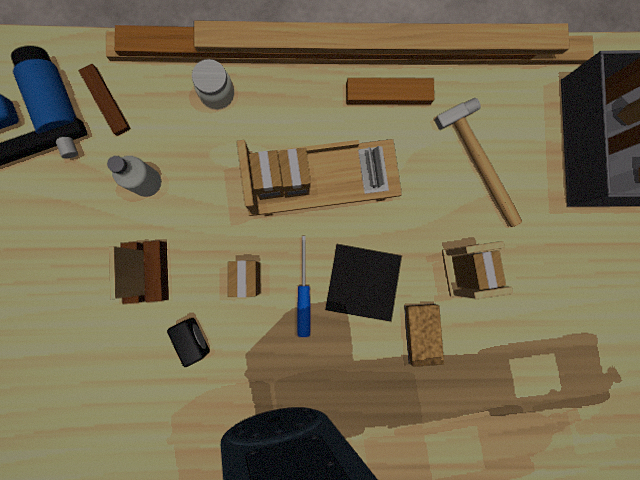

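View pics/wrist0.png

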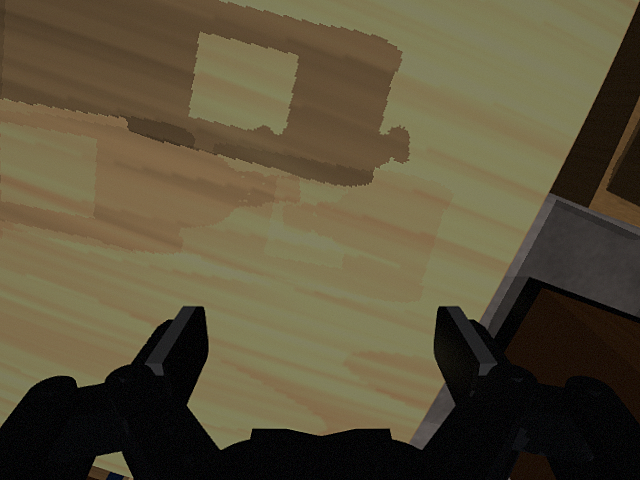

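```bash
cat > h.py <<'E'
import numpy as np, cv2
from bench import ctrl, eyes
def K(m):
    f=240/np.tan(np.radians(m['vertical_fov'])/2)
    return np.array([[f,0,m['cx']],[0,f,m['cy']],[0,0,1]])
def campose(n,m):
    if 'pose' in m: return m['pose']
    o=ctrl.get_obs(); return toolT(o)@m['tool_from_camera']
def toolT(o):
    from scipy.spatial.transform import Rotation as R
    q=o['eef_rot']; T=np.eye(4); T[:3,:3]=R.from_quat([q[1],q[2],q[3],q[0]]).as_matrix(); T[:3,3]=o['eef_pos']; return T
def ray(n,pts,P=None):
    m=eyes.camera_model(n); P=campose(n,m) if P is None else P
    u=cv2.undistortPoints(np.array(pts,float).reshape(-1,1,2),K(m),np.array(m['dist_coeffs'])).reshape(-1,2)
    d=np.c_[u[:,0],-u[:,1],-np.ones(len(u))]@P[:3,:3].T
    return P[:3,3],d
def plane(n,pts,z,P=None):
    c,d=ray(n,pts,P); return c+d*((z-c[2])/d[:,2])[:,None]
def proj(n,X,P=None):
    m=eyes.camera_model(n); P=campose(n,m) if P is None else P
    X=(np.array(X,float).reshape(-1,3)-P[:3,3])@P[:3,:3]
    X=X*[1,-1,-1]
    return cv2.projectPoints(X,np.zeros(3),np.zeros(3),K(m),np.array(m['dist_coeffs']))[0].reshape(-1,2)
def crop(img,x0,y0,w,h,s,fn):
    im=cv2.resize(img[y0:y0+h,x0:x0+w],None,fx=s,fy=s,interpolation=cv2.INTER_CUBIC)
    im=cv2.convertScaleAbs(im,alpha=1.5)
    for i in range(0,w,20):
        cv2.putText(im,str(x0+i),(i*s,8),0,0.3,(0,255,255),1); cv2.line(im,(i*s,10),(i*s,14),(0,255,255),1)
    for i in range(0,h,20):
        cv2.putText(im,str(y0+i),(0,i*s+4),0,0.3,(0,255,255),1)
    cv2.imwrite(fn,im)
def grab(n,fn):
    im=cv2.cvtColor(eyes.camera(n),cv2.COLOR_RGB2BGR); cv2.imwrite(fn,im); return im
E
python3 - <<'E'
import sys; sys.path.insert(0,'.')
from h import *
t=cv2.imread('pics/top0.png')
crop(t,225,125,190,100,4,'pics/c1.png')
crop(t,100,225,190,150,4,'pics/c2.png')
crop(t,390,225,140,150,4,'pics/c3.png')
s=cv2.imread('pics/scene0.png')
crop(s,180,215,170,140,4,'pics/c4.png')
crop(s,350,220,160,150,4,'pics/c5.png')
E
```

```text
(no output)
```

View pics/c1.png

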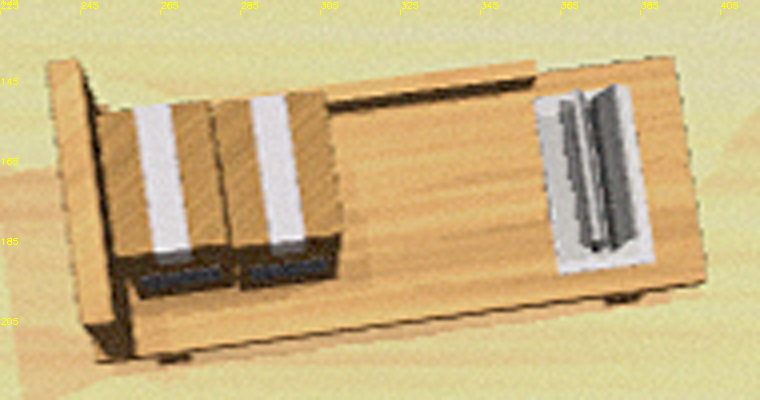

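View pics/c2.png

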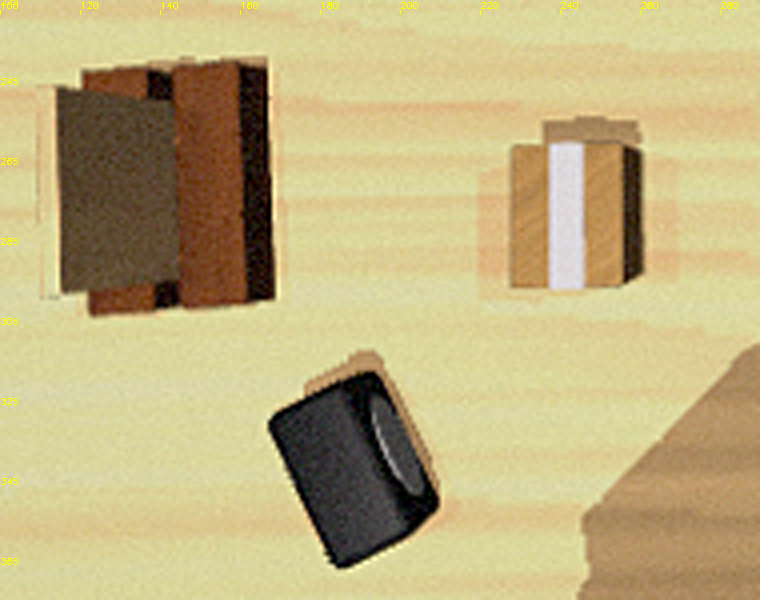

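View pics/c3.png

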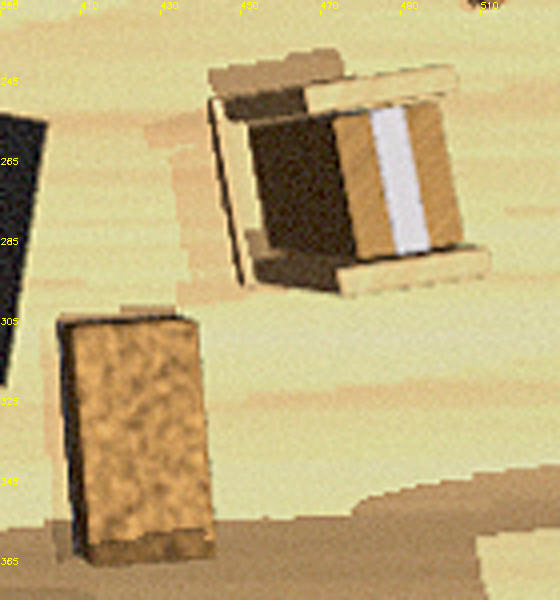

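View pics/c4.png

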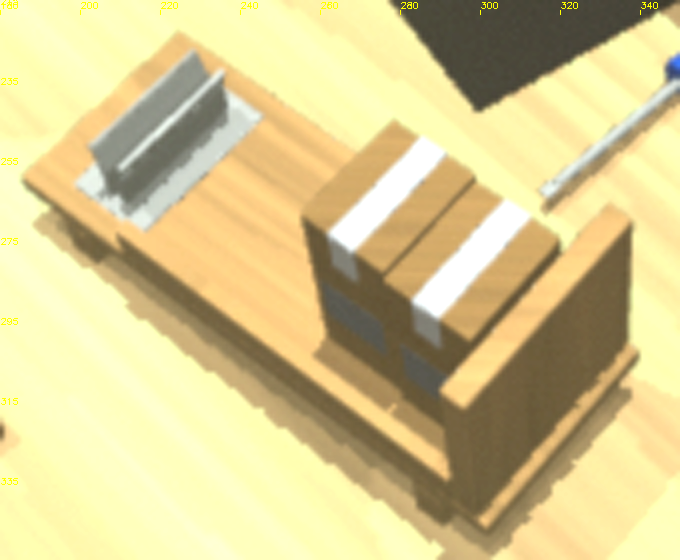

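View pics/c5.png

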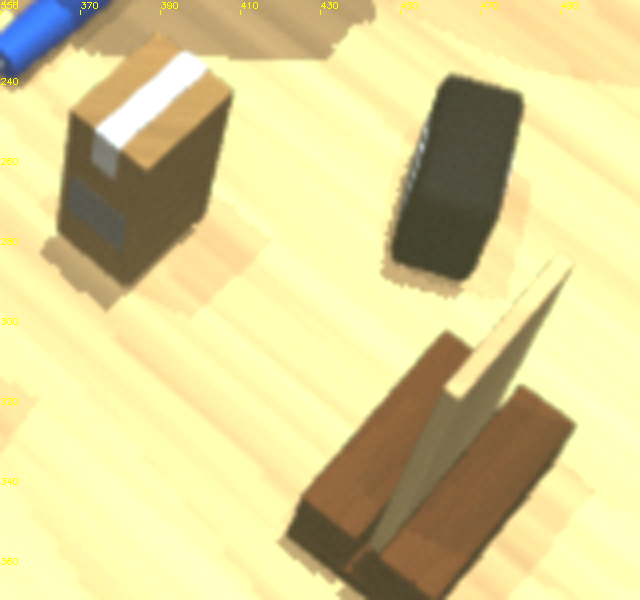

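Run:
```python
from h import *
np.set_printoptions(precision=1,suppress=True)
def go(name,n,off,pts,z):
    p=np.array(pts)/4+off-0.375; X=plane(n,p,z)[:,:2]*1000
    c=X.mean(0); e=[X[(i+1)%len(X)]-X[i] for i in range(len(X))]
    print(name,n,'c',c,'len',np.array([np.linalg.norm(v) for v in e]),'ang',np.degrees([np.arctan2(v[1],v[0]) for v in e]))
    return X
o1=np.array([225,125]);o2=np.array([100,225]);o3=np.array([390,225]);o4=np.array([180,215]);o5=np.array([350,220])
go('c1','top',o1,[(97,113),(212,100),(228,246),(112,257)],.15)
go('c2','top',o1,[(212,100),(327,92),(342,234),(228,246)],.15)
go('c4','top',o2,[(511,143),(622,142),(625,287),(511,288)],.11)
go('c3','top',o3,[(333,118),(438,100),(464,243),(358,260)],.12)
print(go('deck','top',o1,[(672,57),(705,283),(135,355)],.04))
go('board','top',o2,[(38,87),(56,88),(61,293),(42,297)],.17)
print(go('clip','top',o1,[(535,97),(629,85),(655,262),(560,273)],.042))
go('wallfar','top',o3,[(303,87),(456,65)],.118)
go('wallnear','top',o3,[(337,270),(490,246)],.118)
go('c2','scene',o4,[(304,217),(395,122),(476,178),(383,274)],.15)
go('c1','scene',o4,[(383,274),(476,178),(560,240),(470,340)],.15)
print(go('deck','scene',o4,[(22,178),(180,32)],.04))
go('clip','scene',o4,[(75,187),(147,230),(263,117),(195,50)],.042)
go('c4','scene',o5,[(70,110),(157,35),(233,92),(149,170)],.11)
go('board','scene',o5,[(447,385),(560,258),(575,263),(460,397)],.17)
t=cv2.imread('pics/scene0.png'); crop(t,195,100,130,140,4,'pics/c6.png')
```

```text
c1 top c [634.   64.7] len [46.9 60.6 47.  59.5] ang [ -83.3 -174.2   95.4    5.8]
c2 top c [638.5  18. ] len [47.1 59.1 46.6 60.6] ang [ -85.9 -174.6   95.9    5.8]
c4 top c [457.6 107.7] len [46.3 60.7 47.3 60.4] ang [ -90.1 -178.8   89.6    0.3]
c3 top c [ 467.6 -310.2] len [45.7 61.  45.8 60.4] ang [ -80.9 -172.2   98.4    7.7]
deck top c [634.3 -88.4] len [109.3 269.4 290.8] ang [-173.1   96.9  -61. ]
[[ 717.4 -168.7]
 [ 609.  -181.9]
 [ 576.4   85.5]]
board top c [470.1 295.3] len [ 6.7 77.9  7.1 79.7] ang [ -93.8 -177.1  101.2    2.6]
clip top c [ 658.4 -130.4] len [45.1 85.3 45.2 84.6] ang [ -82.7 -172.9   96.4    7. ]
[[ 697.7 -102.8]
 [ 703.4 -147.5]
 [ 618.7 -158. ]
 [ 613.7 -113.1]]
wallfar top c [ 511.9 -305. ] len [66.6 66.6] ang [-82.4  97.6]
wallnear top c [ 434.8 -316.1] len [66.2 66.2] ang [-81.8  98.2]
c2 scene c [637.8  19.5] len [58.6 44.8 58.4 43.3] ang [-171.7   96.9    6.8  -82.9]
c1 scene c [633.   64.5] len [58.4 46.1 57.9 46.9] ang [-173.2   95.1    7.6  -84.2]
deck scene c [ 663.8 -174.7] len [108.8 108.8] ang [-172.6    7.4]
[[ 717.8 -167.7]
 [ 609.9 -181.6]]
clip scene c [ 655.6 -131.2] len [43.9 80.4 54.4 93.6] ang [ 102.8 -172.5  -91.7   13.6]
c4 scene c [457.2 108.5] len [57.9 44.5 57.1 45.5] ang [179.9  91.1   0.8 -88. ]
board scene c [469.4 296.2] len [75.5  5.9 78.4  6.5] ang [-178.1  113.2    2.6  -94.5]
```

View pics/c6.png

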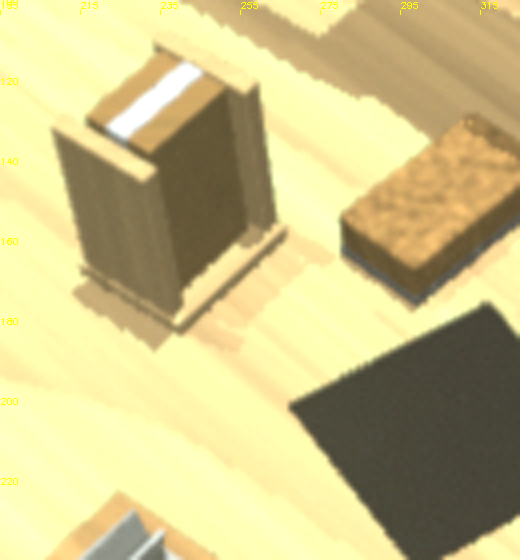

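>>> {"method": "step_arm", "body": {
  "xyz": [
    [269, 229, 0],
    [269, 229, 0],
    [269, 229, 0],
    [269, 229, 0],
    [269, 229, 0],
    [269, 229, 0],
    [269, 229, 0],
    [269, 229, 0],
    [269, 229, 0],
    [269, 229, 0]
  ],
  "spin": [-0.1, -0.218, -0.218, -0.218, -0.218, -0.218, -0.218, -0.218, -0.218, -0.218],
  "fingers": [100, 100, 100, 100, 100, 100, 100, 100, 100, 100]
}}

```text
time_s: 1.15
eef_pos: [0.467, -0.3112, 0.242]
eef_rot: [0.532, 0.465, 0.533, -0.465]
wrist_force: [-1.1, -0.2, 1.0]
opening: 1.0
```

Run:
```python
from h import *
np.set_printoptions(precision=4,suppress=True)
o=ctrl.get_obs();T=toolT(o);print(o['time_s'],o['eef_pos'],T[:3,2],T[:3,0],o['wrist_force'])
grab('wrist','pics/w1.png')
```

```text
1.15 [ 0.467  -0.3112  0.242 ] [ 0.134  -0.991  -0.0002] [-0.0008  0.     -1.    ] [-1.083  -0.1985  1.0309]
```

View pics/w1.png

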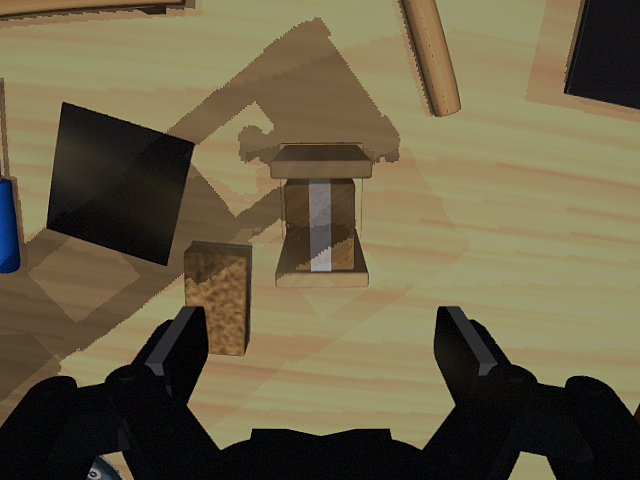

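Run:
```python
from h import *
np.set_printoptions(precision=1,suppress=True)
im=cv2.imread('pics/w1.png'); crop(im,260,130,130,170,4,'pics/w1c.png') if 0 else crop(im,260,140,130,150,4,'pics/w1c.png')
P=plane('wrist',[(286,179),(354,179),(354,271),(286,271)],.12)*1000; print(P, P.mean(0))
M=plane('wrist',[(63,102),(194,144),(168,265),(47,230)],.003)*1000; print(M, M.mean(0))
b=plane('wrist',[(185,243),(250,245),(245,355),(184,353)],.032)*1000; print(b)
t=cv2.imread('pics/top0.png'); m=(t.max(2)<45).astype(np.uint8); m[:,:315]=0;m[:,405:]=0;m[:235]=0;m[325:]=0
c=max(cv2.findContours(m,0,2)[0],key=cv2.contourArea); r=cv2.minAreaRect(c); B=cv2.boxPoints(r)
X=plane('top',B,.003)*1000; print(X,X.mean(0))
```

```text
[[ 497.7 -285.7  120. ]
 [ 503.5 -328.9  120. ]
 [ 440.5 -339.   120. ]
 [ 434.2 -292.5  120. ]] [ 469.  -311.5  120. ]
[[ 521.7  -64.7    3. ]
 [ 497.2 -190.5    3. ]
 [ 372.9 -168.6    3. ]
 [ 393.4  -41.     3. ]] [ 446.3 -116.2    3. ]
[[ 410.5 -194.6   32. ]
 [ 416.6 -254.2   32. ]
 [ 298.1 -257.9   32. ]
 [ 291.1 -195.8   32. ]]
[[ 394.9  -37.9    3. ]
 [ 520.8  -61.5    3. ]
 [ 497.8 -188.5    3. ]
 [ 371.9 -163.2    3. ]] [ 446.3 -112.8    3. ]
```

View pics/w1c.png

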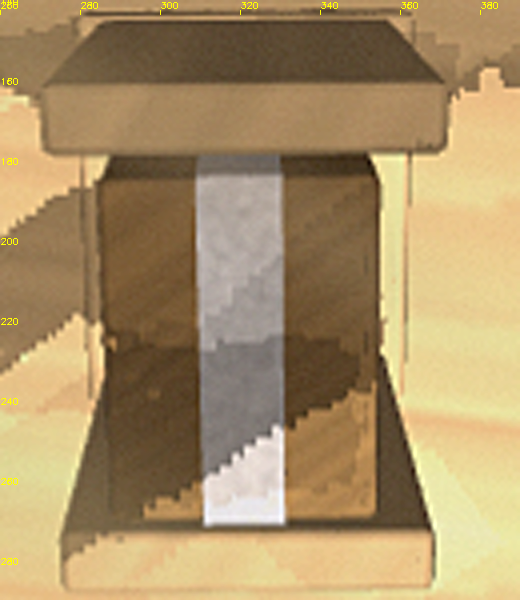

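>>> {"method": "step_arm", "body": {
  "xyz": [
    [0, 0, -40],
    [0, 0, -80],
    [0, 0, -120],
    [0, 0, -145],
    [0, 0, -165],
    [0, 0, -165],
    [0, 0, -165],
    [0, 0, -165],
    [0, 0, -165],
    [0, 0, -165]
  ],
  "spin": [0, 0, 0, 0, 0, 0, 0, 0, 0, 0],
  "fingers": [100, 100, 100, 100, 100, 100, 45, 45, 45, 45]
}}

```text
time_s: 2.2
eef_pos: [0.4683, -0.3116, 0.0791]
eef_rot: [0.534, 0.465, 0.532, -0.465]
wrist_force: [-2.2, -0.0, 6.0]
opening: 0.531
```

>>> {"method": "step_arm", "body": {
  "xyz": [
    [0, 0, 0],
    [0, 0, 0],
    [0, 0, 0],
    [0, 0, 0],
    [0, 0, 0]
  ],
  "spin": [0, 0, 0, 0, 0],
  "fingers": [0, 0, 0, 0, 0]
}}

```text
time_s: 2.7
eef_pos: [0.4683, -0.3116, 0.0791]
eef_rot: [0.534, 0.465, 0.532, -0.465]
wrist_force: [-2.3, 0.5, 6.1]
opening: 0.539
```

>>> {"method": "step_arm", "body": {
  "xyz": [
    [0, 0, 20],
    [0, 0, 60],
    [0, 0, 100],
    [0, 0, 140],
    [0, 0, 150],
    [-6, 50, 150],
    [-12, 100, 150],
    [-18, 150, 150],
    [-22, 197, 150],
    [-22, 197, 150]
  ],
  "spin": [0, 0, 0, 0, 0, 0, 0, 0, 0, 0],
  "fingers": [0, 0, 0, 0, 0, 0, 0, 0, 0, 0]
}}

```text
time_s: 3.7
eef_pos: [0.4434, -0.1075, 0.2247]
eef_rot: [0.532, 0.464, 0.536, -0.463]
wrist_force: [-0.4, -0.7, -5.6]
opening: 0.532
```

>>> {"method": "step_arm", "body": {
  "xyz": [
    [0, 0, -40],
    [0, 0, -80],
    [0, 0, -120],
    [0, 0, -135],
    [0, 0, -145],
    [0, 0, -150],
    [0, 0, -153],
    [0, 0, -155],
    [0, 0, -155],
    [0, 0, -155]
  ],
  "spin": [0, 0, 0, 0, 0, 0, 0, 0, 0, 0],
  "fingers": [0, 0, 0, 0, 0, 0, 0, 0, 0, 0]
}}

```text
time_s: 4.7
eef_pos: [0.4462, -0.1139, 0.073]
eef_rot: [0.533, 0.465, 0.532, -0.465]
wrist_force: [-0.1, 0.0, -5.0]
opening: 0.531
```

>>> {"method": "step_arm", "body": {
  "xyz": [
    [0, 0, -1],
    [0, 0, -2],
    [0, 0, -2],
    [0, 0, -2]
  ],
  "spin": [0, 0, 0, 0],
  "fingers": [0, 0, 0, 0]
}}

```text
time_s: 5.1
eef_pos: [0.4464, -0.1139, 0.0721]
eef_rot: [0.533, 0.465, 0.532, -0.465]
wrist_force: [-6.2, 3.1, 11.9]
opening: 0.533
```

>>> {"method": "step_arm", "body": {
  "xyz": [
    [0, 0, 0],
    [0, 0, 0],
    [0, 0, 0],
    [0, 0, 0],
    [0, 0, 30],
    [0, 0, 65],
    [0, 0, 100],
    [0, 0, 130],
    [0, 0, 130],
    [0, 0, 130]
  ],
  "spin": [0, 0, 0, 0, 0, 0, 0, 0.15, 0.3, 0.45],
  "fingers": [100, 100, 100, 100, 100, 100, 100, 100, 100, 100]
}}

```text
time_s: 6.1
eef_pos: [0.4464, -0.114, 0.2017]
eef_rot: [0.625, 0.333, 0.623, -0.333]
wrist_force: [-1.1, 0.2, 0.2]
opening: 1.001
```

>>> {"method": "step_arm", "body": {
  "xyz": [
    [0, 0, 0],
    [0, 0, 0],
    [0, 0, 0],
    [0, 0, 0],
    [0, 0, 0],
    [0, 0, 0],
    [0, 0, 0],
    [0, 0, 0],
    [0, 0, 0],
    [0, 0, 0]
  ],
  "spin": [0.15, 0.3, 0.45, 0.6, 0.75, 0.9, 1.05, 1.121, 1.121, 1.121],
  "fingers": [100, 100, 100, 100, 100, 100, 100, 100, 100, 100]
}}

```text
time_s: 7.1
eef_pos: [0.4457, -0.1136, 0.2002]
eef_rot: [0.706, -0.047, 0.706, 0.047]
wrist_force: [-0.1, 0.4, -0.2]
opening: 1.0
```

Run:
```python
from h import *
np.set_printoptions(precision=4,suppress=True)
o=ctrl.get_obs();T=toolT(o);print(o['time_s'],o['eef_pos'],T[:3,2],np.degrees(np.arctan2(T[1,2],T[0,2])),o['wrist_force'])
im=grab('wrist','pics/w2.png')
t=grab('top','pics/t2.png')
```

```text
7.1 [ 0.4457 -0.1136  0.2002] [ 0.9912  0.1325 -0.0001] 7.612751210676966 [-0.0639  0.4155 -0.2363]
```

View pics/w2.png

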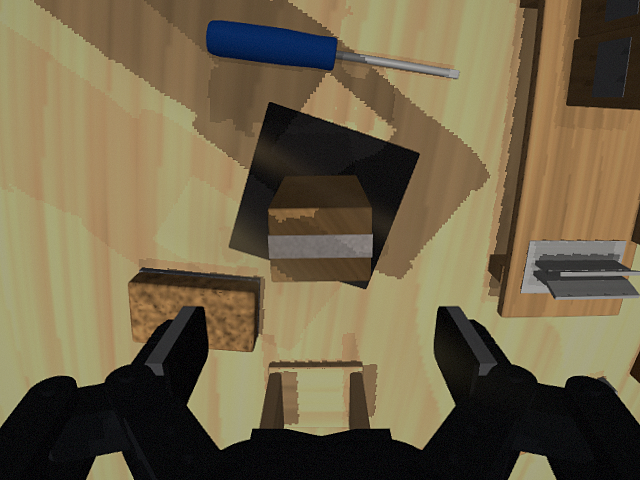

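View pics/t2.png

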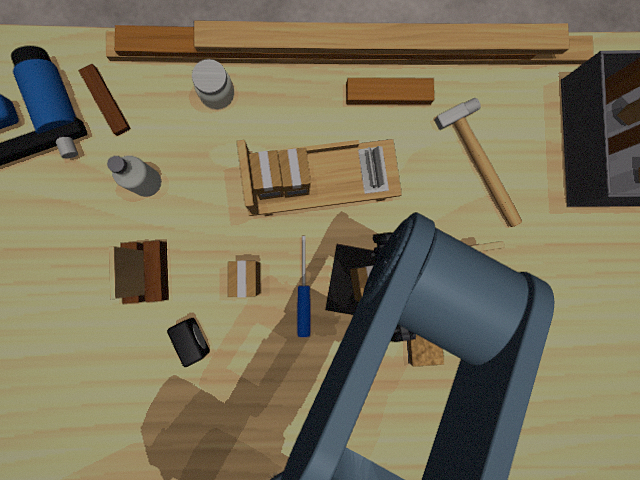

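Run:
```python
from h import *
np.set_printoptions(precision=1,suppress=True)
im=cv2.imread('pics/w2.png'); crop(im,260,170,130,120,4,'pics/w2c.png')
P=plane('wrist',[(269,208),(372,208),(372,281),(271,281)],.113)*1000; print(P, P.mean(0))
```

```text
[[ 414.6  -95.1  113. ]
 [ 472.3  -87.3  113. ]
 [ 480.1 -131.8  113. ]
 [ 420.  -139.9  113. ]] [ 446.8 -113.5  113. ]
```

View pics/w2c.png

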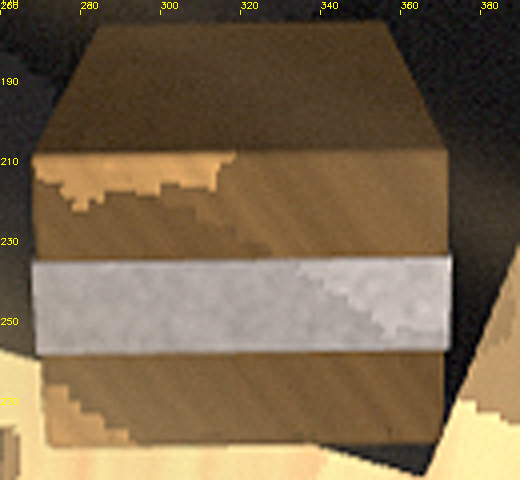

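>>> {"method": "step_arm", "body": {
  "xyz": [
    [0, 0, -40],
    [0, 0, -80],
    [0, 0, -105],
    [0, 0, -120],
    [0, 0, -125],
    [0, 0, -125],
    [0, 0, -125],
    [0, 0, -125],
    [0, 0, -125],
    [0, 0, -125]
  ],
  "spin": [0, 0, 0, 0, 0, 0, 0, 0, 0, 0],
  "fingers": [100, 100, 100, 100, 100, 100, 50, 0, 0, 0]
}}

```text
time_s: 8.2
eef_pos: [0.4463, -0.1141, 0.0766]
eef_rot: [0.706, -0.048, 0.705, 0.047]
wrist_force: [-4.0, -0.9, 5.6]
opening: 0.698
```

>>> {"method": "step_arm", "body": {
  "xyz": [
    [0, 0, 0],
    [0, 0, 0],
    [0, 0, 0]
  ],
  "spin": [0, 0, 0],
  "fingers": [0, 0, 0]
}}

```text
time_s: 8.5
eef_pos: [0.4463, -0.1141, 0.0766]
eef_rot: [0.706, -0.048, 0.705, 0.047]
wrist_force: [-2.0, -0.7, 5.6]
opening: 0.699
```

>>> {"method": "step_arm", "body": {
  "xyz": [
    [0, 0, 30],
    [0, 0, 70],
    [0, 0, 110],
    [0, 0, 150],
    [0, 0, 165],
    [40, 17, 165],
    [85, 35, 165],
    [130, 54, 165],
    [175, 73, 165],
    [199, 83, 165]
  ],
  "spin": [0, 0, 0, 0, 0, 0, 0, 0, 0, -0.01],
  "fingers": [0, 0, 0, 0, 0, 0, 0, 0, 0, 0]
}}

```text
time_s: 9.5
eef_pos: [0.6469, -0.0285, 0.2394]
eef_rot: [0.706, -0.044, 0.706, 0.045]
wrist_force: [0.5, 0.4, -5.8]
opening: 0.697
```

>>> {"method": "step_arm", "body": {
  "xyz": [
    [0, 0, 0],
    [0, 0, 0],
    [0, 0, 0],
    [0, 0, 0]
  ],
  "spin": [0, 0, 0, 0],
  "fingers": [0, 0, 0, 0]
}}

```text
time_s: 9.9
eef_pos: [0.6437, -0.0312, 0.2404]
eef_rot: [0.706, -0.044, 0.706, 0.044]
wrist_force: [-0.2, 0.9, -5.4]
opening: 0.694
```

Run:
```python
from h import *
np.set_printoptions(precision=4,suppress=True)
o=ctrl.get_obs();T=toolT(o);print(o['time_s'],o['eef_pos'],np.degrees(np.arctan2(T[1,2],T[0,2])),o['wrist_force'])
im=grab('wrist','pics/w3.png')
t=grab('top','pics/t3.png')
t=grab('scene','pics/s3.png')
```

```text
9.9 [ 0.6437 -0.0312  0.2404] 7.110100243006844 [-0.1918  0.8766 -5.4169]
```

View pics/w3.png

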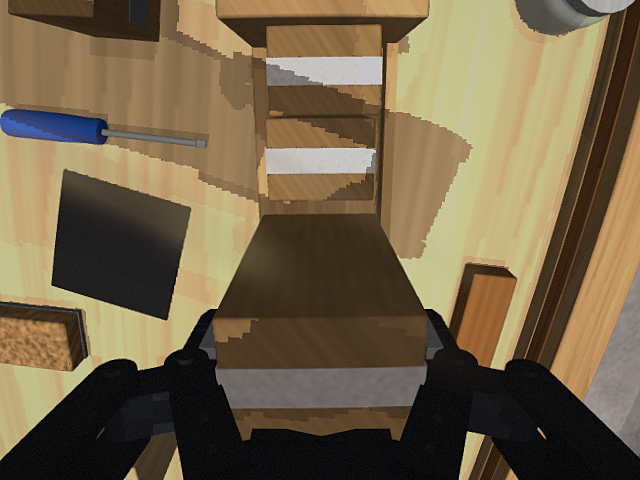

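View pics/s3.png

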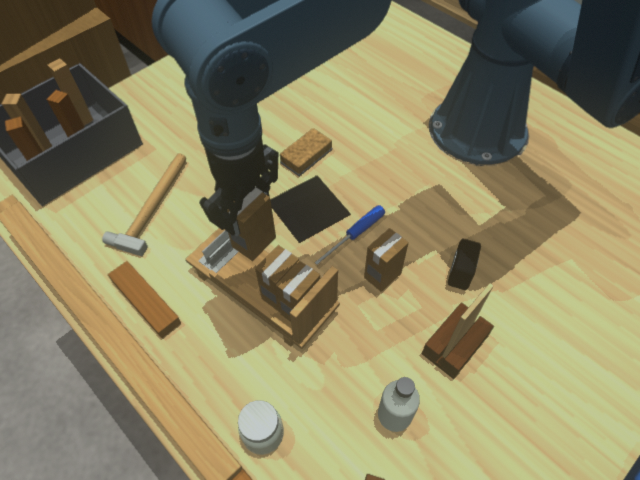

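Run:
```python
from h import *
np.set_printoptions(precision=1,suppress=True)
im=cv2.imread('pics/w3.png'); crop(im,240,10,165,150,4,'pics/w3c.png'); crop(im,240,105,165,130,4,'pics/w3d.png')
```

```text
(no output)
```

View pics/w3c.png

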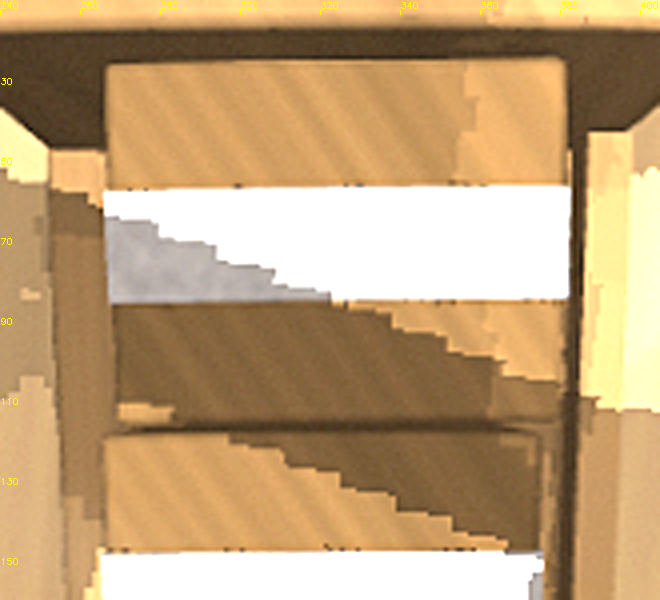

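View pics/w3d.png

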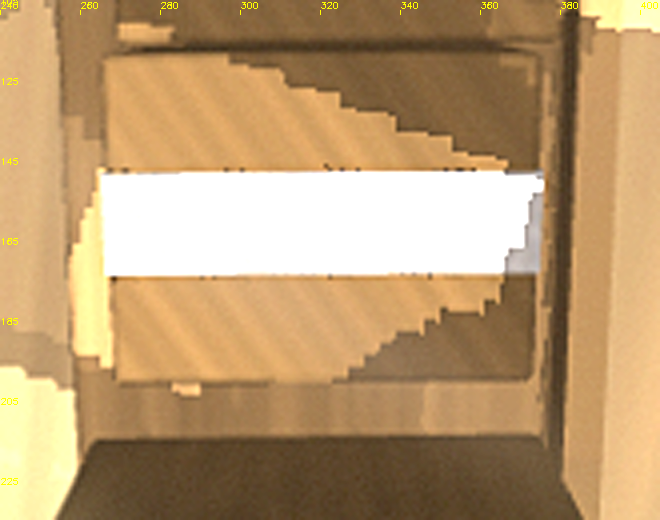

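Run:
```python
from h import *
np.set_printoptions(precision=1,suppress=True)
c1=plane('wrist',[(266.5,26),(381.5,24.5),(380.5,115),(269,115)],.15)*1000
c2=plane('wrist',[(266,118),(375,117.5),(373,199.5),(269.5,200)],.15)*1000
print(c1,c1.mean(0));print(c2,c2.mean(0))
t=np.radians(7.1);R=np.array([[np.cos(t),np.sin(t)],[-np.sin(t),np.cos(t)]])
for c in (c1,c2): print(R@(c.mean(0)[:2]-[643.4,-11.2]))
# back rail/deck front edges at deck level, from wrist: rail right line, deck left edge
print(plane('wrist',[(256,100),(258,190)],.04)*1000)
im=cv2.imread('pics/t3.png'); crop(im,225,125,190,100,4,'pics/t3c.png')
```

```text
[[603.   82.6 150. ]
 [661.4  90.7 150. ]
 [668.1  45.7 150. ]
 [608.5  38.2 150. ]] [635.2  64.3 150. ]
[[607.   36.5 150. ]
 [665.3  44.  150. ]
 [671.5  -0.9 150. ]
 [612.9  -8.5 150. ]] [639.2  17.8 150. ]
[ 1.2 75.9]
[-0.6 29.3]
[[583.9  44.5  40. ]
 [591.5 -28.4  40. ]]
```

View pics/t3c.png

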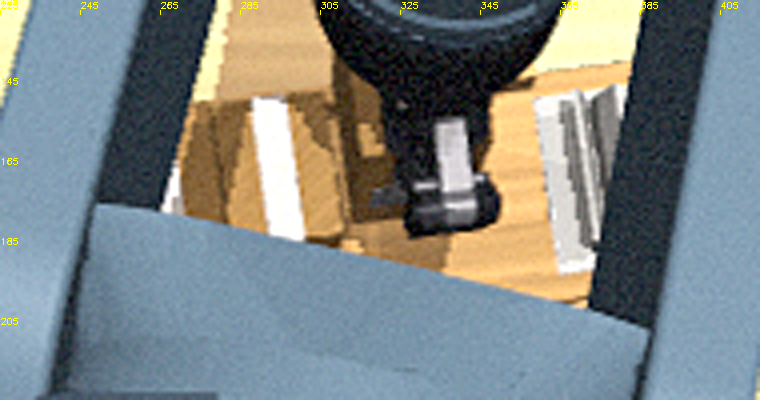

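>>> {"method": "step_arm", "body": {
  "xyz": [
    [2, -1, 0],
    [2, -1, -30],
    [2, -1, -60],
    [2, -1, -85],
    [2, -1, -105],
    [2, -1, -115],
    [2, -1, -120],
    [2, -1, -123],
    [2, -1, -124],
    [2, -1, -124]
  ],
  "spin": [0, 0, 0, 0, 0, 0, 0, 0, 0, 0],
  "fingers": [0, 0, 0, 0, 0, 0, 0, 0, 0, 0]
}}

```text
time_s: 11.05
eef_pos: [0.6473, -0.0317, 0.1173]
eef_rot: [0.706, -0.044, 0.705, 0.044]
wrist_force: [-0.6, -0.2, -5.7]
opening: 0.697
```

Run:
```python
from h import *
np.set_printoptions(precision=4,suppress=True)
o=ctrl.get_obs();print(o['time_s'],o['eef_pos'],o['wrist_force'])
im=grab('wrist','pics/w4.png')
crop(im,180,20,250,190,3,'pics/w4c.png')
```

```text
11.05 [ 0.6473 -0.0317  0.1173] [-0.5567 -0.1713 -5.6692]
```

View pics/w4.png

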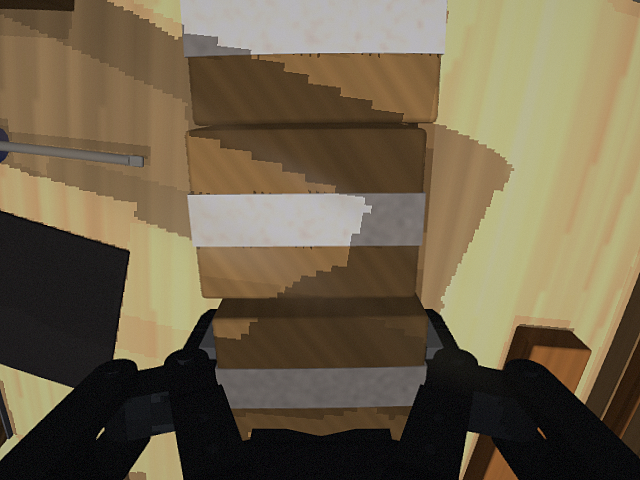

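>>> {"method": "step_arm", "body": {
  "xyz": [
    [-2, -1, 0],
    [-2, -1, -2],
    [-2, -1, -3],
    [-2, -1, -4],
    [-2, -1, -5]
  ],
  "spin": [0, 0, 0, 0, 0],
  "fingers": [0, 0, 0, 0, 0]
}}

```text
time_s: 11.6
eef_pos: [0.6448, -0.0327, 0.1137]
eef_rot: [0.706, -0.044, 0.706, 0.044]
wrist_force: [-9.6, 1.5, 16.0]
opening: 0.697
```

>>> {"method": "step_arm", "body": {
  "xyz": [
    [0, 0, 1],
    [0, 0, 1],
    [0, 0, 1],
    [0, 0, 1],
    [0, 0, 30],
    [0, 0, 70],
    [0, 0, 110],
    [-30, 22, 120],
    [-70, 52, 120],
    [-110, 82, 120]
  ],
  "spin": [0, 0, 0, 0, 0, 0, 0, 0, 0, 0],
  "fingers": [100, 100, 100, 100, 100, 100, 100, 100, 100, 100]
}}

```text
time_s: 12.6
eef_pos: [0.5339, 0.0498, 0.2317]
eef_rot: [0.706, -0.044, 0.705, 0.044]
wrist_force: [0.7, 1.6, 0.5]
opening: 0.999
```

>>> {"method": "step_arm", "body": {
  "xyz": [
    [-40, 30, 0],
    [-77, 58, 0],
    [-77, 58, 0],
    [-77, 58, 0],
    [-77, 58, 0]
  ],
  "spin": [-0.06, -0.115, -0.115, -0.115, -0.115],
  "fingers": [100, 100, 100, 100, 100]
}}

```text
time_s: 13.1
eef_pos: [0.4587, 0.107, 0.2317]
eef_rot: [0.708, -0.004, 0.707, 0.003]
wrist_force: [0.5, -0.2, 0.1]
opening: 0.995
```

Run:
```python
from h import *
np.set_printoptions(precision=4,suppress=True)
o=ctrl.get_obs();T=toolT(o);print(o['time_s'],o['eef_pos'],np.degrees(np.arctan2(T[1,2],T[0,2])),o['wrist_force'])
im=grab('wrist','pics/w5.png')
crop(im,250,150,140,150,4,'pics/w5c.png')
t=grab('top','pics/t5.png')
crop(t,225,125,190,100,4,'pics/t5c.png')
```

```text
13.1 [0.4587 0.107  0.2317] 0.5757419153194704 [ 0.4749 -0.2177  0.1015]
```

View pics/w5c.png

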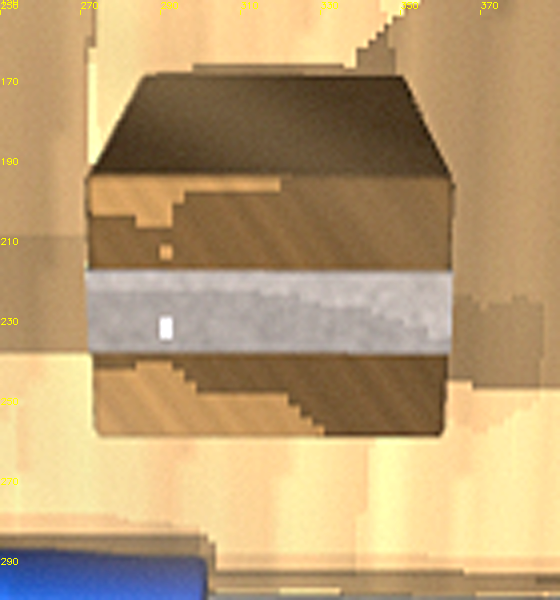

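View pics/t5c.png

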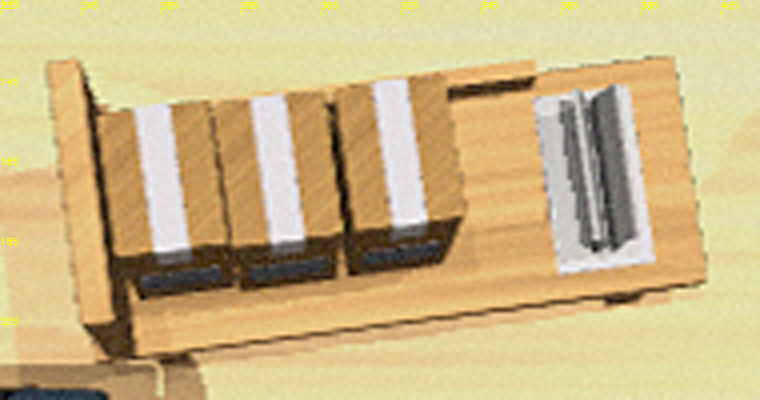

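Run:
```python
from h import *
np.set_printoptions(precision=1,suppress=True)
t=np.radians(7.1);R=np.array([[np.cos(t),np.sin(t)],[-np.sin(t),np.cos(t)]])
o1=np.array([225,125])
for p in ([(97,113),(212,100),(228,246),(112,257)],[(213,100),(327,92),(342,234),(230,246)],[(335,88),(444,73),(464,215),(352,229)]):
    X=plane('top',np.array(p)/4+o1-.375,.15)[:,:2]*1000
    e=[X[(i+1)%4]-X[i] for i in range(4)]
    print(X.mean(0),R@(X.mean(0)-[643.4,-11.2]),np.degrees([np.arctan2(v[1],v[0]) for v in e]),[np.linalg.norm(v) for v in e])
P=plane('wrist',np.array([(90,175),(450,177),(441,435),(98,435)])/4+[250,150]-np.array([.375]*2),.11)*1000; print(P,P.mean(0))
```

```text
[634.   64.7] [ 0.  76.5] [ -83.3 -174.2   95.4    5.8] [np.float64(46.94646604987149), np.float64(60.586629343547024), np.float64(47.01348733137098), np.float64(59.50090719921274)]
[638.5  17.7] [-1.3 29.3] [ -85.8 -174.6   96.     6.2] [np.float64(46.681858135399814), np.float64(59.10044001793239), np.float64(45.79312988970888), np.float64(60.631647098205626)]
[645.4 -31.7] [ -0.5 -20.6] [ -82.  -172.9   97.     6.2] [np.float64(45.30205019720901), np.float64(59.54577957688241), np.float64(46.228448044329625), np.float64(58.80139683155991)]
[[428.2 130.  110. ]
 [486.4 130.2 110. ]
 [486.7  85.4 110. ]
 [428.3  84.9 110. ]] [457.4 107.6 110. ]
```

>>> {"method": "step_arm", "body": {
  "xyz": [
    [-1, 0, -40],
    [-1, 0, -80],
    [-1, 0, -120],
    [-1, 0, -145],
    [-1, 0, -158],
    [-1, 0, -158],
    [-1, 0, -158],
    [-1, 0, -158],
    [-1, 0, -158],
    [-1, 0, -158]
  ],
  "spin": [0, 0, 0, 0, 0, 0, 0, 0, 0, 0],
  "fingers": [100, 100, 100, 100, 100, 100, 50, 0, 0, 0]
}}

```text
time_s: 14.2
eef_pos: [0.4578, 0.1073, 0.0749]
eef_rot: [0.708, -0.004, 0.706, 0.004]
wrist_force: [-1.6, -1.1, 7.6]
opening: 0.696
```

>>> {"method": "step_arm", "body": {
  "xyz": [
    [0, 0, 0],
    [0, 0, 0],
    [0, 0, 0]
  ],
  "spin": [0, 0, 0],
  "fingers": [0, 0, 0]
}}

```text
time_s: 14.5
eef_pos: [0.4578, 0.1073, 0.0749]
eef_rot: [0.708, -0.004, 0.706, 0.004]
wrist_force: [-2.4, -0.8, 6.3]
opening: 0.692
```

>>> {"method": "step_arm", "body": {
  "xyz": [
    [0, 0, 30],
    [0, 0, 70],
    [0, 0, 110],
    [0, 0, 150],
    [0, 0, 170],
    [20, -20, 170],
    [50, -50, 170],
    [80, -80, 170],
    [110, -110, 170],
    [140, -140, 170]
  ],
  "spin": [0, 0, 0, 0, 0, 0, 0.03, 0.06, 0.09, 0.115],
  "fingers": [0, 0, 0, 0, 0, 0, 0, 0, 0, 0]
}}

```text
time_s: 15.5
eef_pos: [0.5974, -0.0337, 0.2432]
eef_rot: [0.706, -0.045, 0.706, 0.045]
wrist_force: [-0.1, -0.1, -3.0]
opening: 0.697
```

>>> {"method": "step_arm", "body": {
  "xyz": [
    [30, -30, 0],
    [54, -48, 0],
    [54, -48, 0],
    [54, -48, 0],
    [54, -48, 0],
    [54, -48, 0]
  ],
  "spin": [0, 0, 0, 0, 0, 0],
  "fingers": [0, 0, 0, 0, 0, 0]
}}

```text
time_s: 16.1
eef_pos: [0.6501, -0.0796, 0.2434]
eef_rot: [0.706, -0.044, 0.706, 0.045]
wrist_force: [0.3, -0.2, -3.6]
opening: 0.693
```

Run:
```python
from h import *
np.set_printoptions(precision=4,suppress=True)
o=ctrl.get_obs();T=toolT(o);print(o['time_s'],o['eef_pos'],np.degrees(np.arctan2(T[1,2],T[0,2])),o['wrist_force'])
im=grab('wrist','pics/w6.png')
crop(im,230,80,180,150,4,'pics/w6c.png')
```

```text
16.1 [ 0.6501 -0.0796  0.2434] 7.225631918034593 [ 0.2957 -0.165  -3.595 ]
```

View pics/w6c.png

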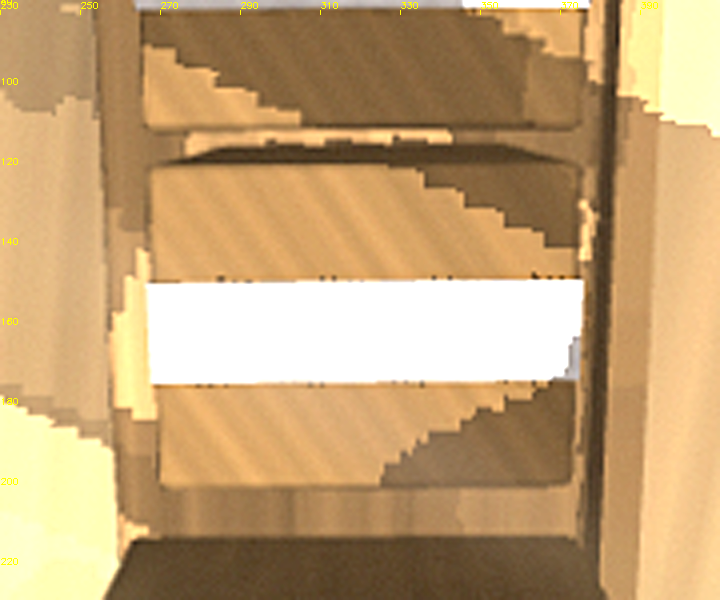

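Run:
```python
from h import *
np.set_printoptions(precision=1,suppress=True)
t=np.radians(7.1);R=np.array([[np.cos(t),np.sin(t)],[-np.sin(t),np.cos(t)]])
P=plane('wrist',np.array([(152,163),(578,163),(570,485),(162,485)])/4+[230,80]-np.array([.375]*2),.15)*1000; c=P.mean(0)[:2];print(P,c)
tc=np.array([650.1,-79.6])
print(R@(c-[643.4,-11.2]),R@(tc-[643.4,-11.2]))
```

```text
[[613.5 -13.4 150. ]
 [671.3  -6.1 150. ]
 [677.5 -50.9 150. ]
 [619.  -58.3 150. ]] [645.3 -32.2]
[ -0.7 -21.1] [ -1.8 -68.7]
```

>>> {"method": "step_arm", "body": {
  "xyz": [
    [1, -3, 0],
    [1, -3, -30],
    [1, -3, -60],
    [1, -3, -85],
    [1, -3, -105],
    [1, -3, -115],
    [1, -3, -120],
    [1, -3, -124],
    [1, -3, -125],
    [1, -3, -125]
  ],
  "spin": [0, 0, 0, 0, 0, 0, 0, 0, 0, 0],
  "fingers": [0, 0, 0, 0, 0, 0, 0, 0, 0, 0]
}}

```text
time_s: 17.15
eef_pos: [0.6523, -0.0838, 0.1193]
eef_rot: [0.706, -0.044, 0.705, 0.044]
wrist_force: [-0.6, 0.1, -3.5]
opening: 0.693
```

>>> {"method": "step_arm", "body": {
  "xyz": [
    [0, 2, 0],
    [0, 2, -2],
    [0, 2, -3],
    [0, 2, -4],
    [0, 2, -5],
    [0, 2, -5]
  ],
  "spin": [0, 0, 0, 0, 0, 0],
  "fingers": [0, 0, 0, 0, 0, 0]
}}

```text
time_s: 17.75
eef_pos: [0.6518, -0.0816, 0.1151]
eef_rot: [0.706, -0.044, 0.706, 0.044]
wrist_force: [-5.7, 0.8, 6.7]
opening: 0.697
```

>>> {"method": "step_arm", "body": {
  "xyz": [
    [0, 0, 1],
    [0, 0, 1],
    [0, 0, 1],
    [0, 0, 1],
    [0, 0, 30],
    [0, 0, 70],
    [0, 0, 110],
    [0, 0, 140],
    [-20, 40, 140],
    [-40, 80, 140]
  ],
  "spin": [0, 0, 0, 0, 0, 0, 0, 0, 0.14, 0.28],
  "fingers": [100, 100, 100, 100, 100, 100, 100, 100, 100, 100]
}}

```text
time_s: 18.75
eef_pos: [0.6122, -0.0019, 0.2547]
eef_rot: [0.693, -0.144, 0.691, 0.143]
wrist_force: [-0.8, 0.4, -0.4]
opening: 1.0
```

>>> {"method": "step_arm", "body": {
  "xyz": [
    [-20, 40, 0],
    [-40, 80, 0],
    [-60, 120, 0],
    [-80, 160, 0],
    [-100, 200, 0],
    [-120, 240, 0],
    [-142, 298, 0],
    [-142, 298, 0],
    [-142, 298, 0],
    [-142, 298, 0]
  ],
  "spin": [0.14, 0.28, 0.42, 0.56, 0.7, 0.84, 0.98, 1.12, 1.214, 1.214],
  "fingers": [100, 100, 100, 100, 100, 100, 100, 100, 100, 100]
}}

```text
time_s: 19.75
eef_pos: [0.4693, 0.2971, 0.2533]
eef_rot: [-0.487, 0.512, -0.487, -0.512]
wrist_force: [0.7, -0.3, -0.2]
opening: 0.999
```

Run:
```python
from h import *
np.set_printoptions(precision=4,suppress=True)
o=ctrl.get_obs();T=toolT(o);print(o['time_s'],o['eef_pos'],np.degrees(np.arctan2(T[1,2],T[0,2])),o['wrist_force'])
im=grab('wrist','pics/w7.png')
t=grab('top','pics/t7.png')
crop(t,225,125,190,100,4,'pics/t7c.png')
```

```text
19.75 [0.4693 0.2971 0.2533] 92.89438120565177 [ 0.673  -0.2805 -0.2106]
```

View pics/w7.png

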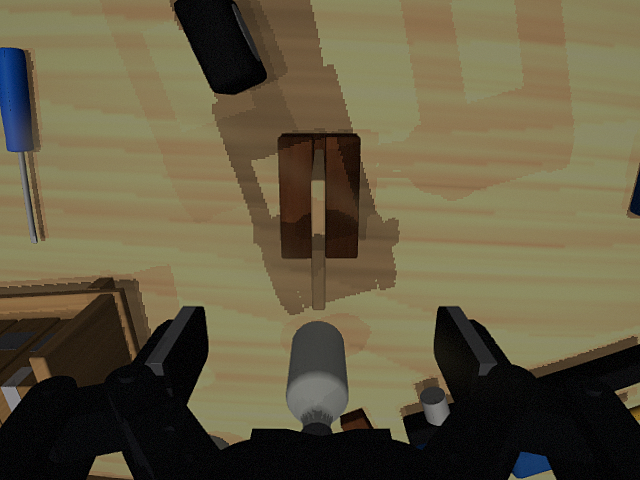

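View pics/t7c.png

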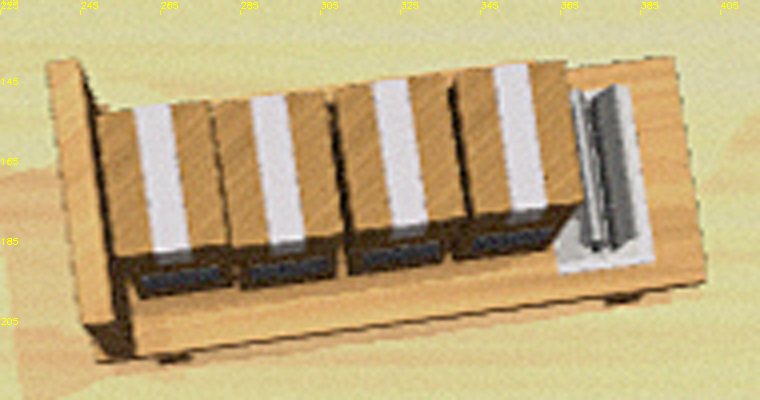

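Run:
```python
from h import *
np.set_printoptions(precision=1,suppress=True)
t=np.radians(7.1);R=np.array([[np.cos(t),np.sin(t)],[-np.sin(t),np.cos(t)]])
o1=np.array([225,125])
for p in ([(97,113),(212,100),(228,246),(112,257)],[(213,100),(327,92),(342,234),(230,246)],[(335,88),(444,73),(464,215),(352,229)],[(453,76),(565,62),(582,203),(470,217)]):
    X=plane('top',np.array(p)/4+o1-.375,.15)[:,:2]*1000
    print(X.mean(0),R@(X.mean(0)-[643.4,-11.2]))
print('bottle',plane('top',[(118,163)],.15)*1000, plane('wrist',[(318,428)],.15)*1000)
im=cv2.imread('pics/w7.png')
crop(im,265,120,110,195,3,'pics/w7c.png')
```

```text
[634.   64.7] [ 0.  76.5]
[638.5  17.7] [-1.3 29.3]
[645.4 -31.7] [ -0.5 -20.6]
[650.2 -80.6] [ -1.8 -69.7]
bottle [[643.9 298.  150. ]] [[622.1 300.7 150. ]]
```

View pics/w7c.png

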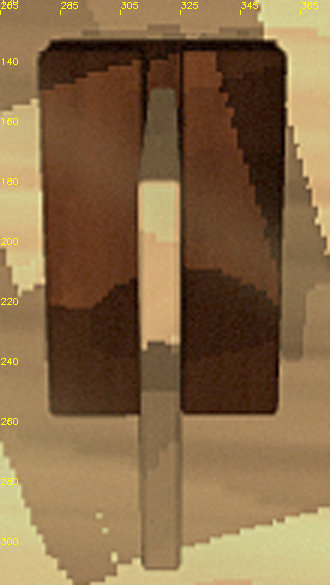

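Run:
```python
from h import *
np.set_printoptions(precision=1,suppress=True)
P=plane('wrist',[(310.7,180),(325.3,180),(325,309.7),(312,309.7)],.17)*1000;print(P,P.mean(0))
# stand top centre z .044
S=plane('wrist',[(279,137),(359.5,137),(357.5,257),(281.7,257)],.044)*1000;print(S,S.mean(0))
```

```text
[[431.3 288.6 170. ]
 [430.9 296.5 170. ]
 [509.8 300.2 170. ]
 [510.2 292.4 170. ]] [470.5 294.4 170. ]
[[419.2 258.5  44. ]
 [416.1 325.8  44. ]
 [523.5 332.   44. ]
 [526.7 262.6  44. ]] [471.4 294.7  44. ]
```

>>> {"method": "step_arm", "body": {
  "xyz": [
    [0, -2, -40],
    [0, -2, -75],
    [0, -2, -100],
    [0, -2, -111],
    [0, -2, -111],
    [0, -2, -111],
    [0, -2, -111],
    [0, -2, -111],
    [0, -2, -111],
    [0, -2, -111]
  ],
  "spin": [0, 0, 0, 0, 0, 0, 0, 0, 0, 0],
  "fingers": [60, 50, 40, 30, 20, 10, 0, 0, 0, 0]
}}

```text
time_s: 20.85
eef_pos: [0.4706, 0.2947, 0.1436]
eef_rot: [-0.489, 0.512, -0.487, -0.511]
wrist_force: [-0.1, -0.8, 4.5]
opening: 0.083
```

>>> {"method": "step_arm", "body": {
  "xyz": [
    [0, 0, 0],
    [0, 0, 0],
    [0, 0, 0],
    [0, 0, 0]
  ],
  "spin": [0, 0, 0, 0],
  "fingers": [0, 0, 0, 0]
}}

```text
time_s: 21.25
eef_pos: [0.4706, 0.2947, 0.1436]
eef_rot: [-0.489, 0.512, -0.487, -0.512]
wrist_force: [1.0, -0.2, 6.0]
opening: 0.085
```

>>> {"method": "step_arm", "body": {
  "xyz": [
    [0, 0, 20],
    [0, 0, 60],
    [0, 0, 100],
    [0, 0, 140],
    [0, 0, 172],
    [0, -30, 172],
    [0, -70, 172],
    [10, -110, 172],
    [30, -150, 172],
    [50, -190, 172]
  ],
  "spin": [0, 0, 0, 0, 0, 0, 0, 0.03, 0.06, 0.073],
  "fingers": [0, 0, 0, 0, 0, 0, 0, 0, 0, 0]
}}

```text
time_s: 22.25
eef_pos: [0.5197, 0.1031, 0.3144]
eef_rot: [-0.468, 0.53, -0.468, -0.53]
wrist_force: [0.1, 0.5, -0.6]
opening: 0.09
```

>>> {"method": "step_arm", "body": {
  "xyz": [
    [20, -40, 0],
    [40, -80, 0],
    [60, -120, 0],
    [80, -160, 0],
    [100, -200, 0],
    [125, -233, 0],
    [137, -233, 0],
    [137, -233, 0],
    [137, -233, 0],
    [137, -233, 0]
  ],
  "spin": [0, 0, 0, 0, 0, 0, 0, 0, 0, 0],
  "fingers": [0, 0, 0, 0, 0, 0, 0, 0, 0, 0]
}}

```text
time_s: 23.25
eef_pos: [0.6561, -0.1276, 0.3142]
eef_rot: [0.468, -0.529, 0.469, 0.53]
wrist_force: [-0.6, -0.3, -1.0]
opening: 0.085
```

Run:
```python
from h import *
np.set_printoptions(precision=4,suppress=True)
o=ctrl.get_obs();T=toolT(o);print(o['time_s'],o['eef_pos'],np.degrees(np.arctan2(T[1,2],T[0,2])),o['wrist_force'])
im=grab('wrist','pics/w8.png')
t=grab('top','pics/t8.png'); s=grab('scene','pics/s8.png')
crop(s,150,150,200,150,4,'pics/s8c.png')
crop(t,325,125,100,100,6,'pics/t8c.png')
# clip from first top picture
np.set_printoptions(precision=1,suppress=True)
X=plane('top',np.array([(578,92),(622,85),(640,240),(600,247)])/4+[225-.375,125-.375],.077)*1000;print(X,X.mean(0))
```

```text
23.25 [ 0.6561 -0.1276  0.3142] 97.00563899493004 [-0.6015 -0.3128 -1.0111]
[[ 690.3 -117.6   77. ]
 [ 693.5 -137.7   77. ]
 [ 622.4 -144.4   77. ]
 [ 619.3 -126.2   77. ]] [ 656.4 -131.5   77. ]
```

View pics/w8.png

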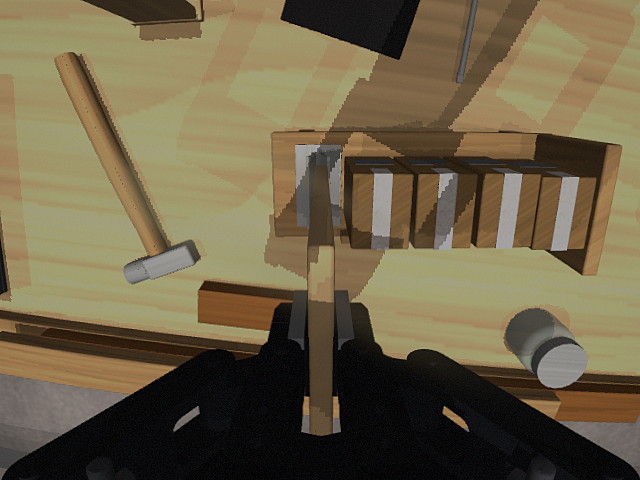

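View pics/s8c.png

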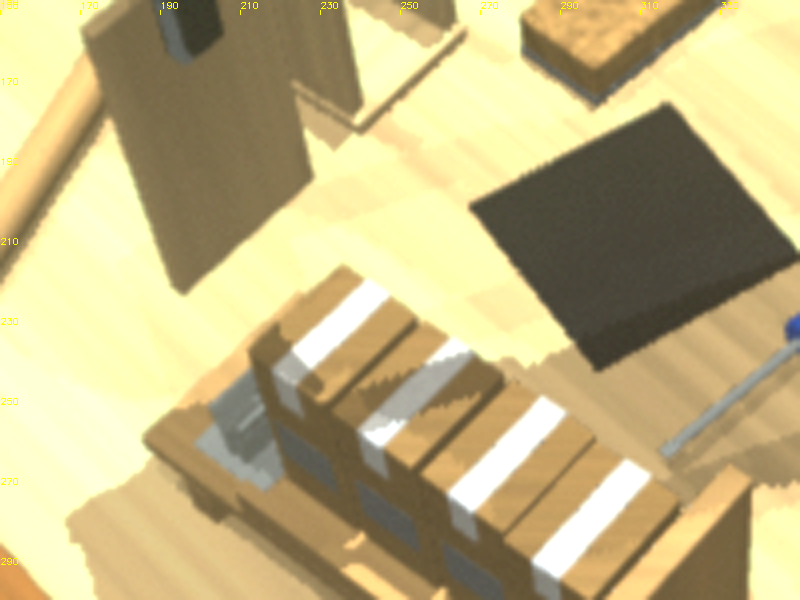

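View pics/t8c.png

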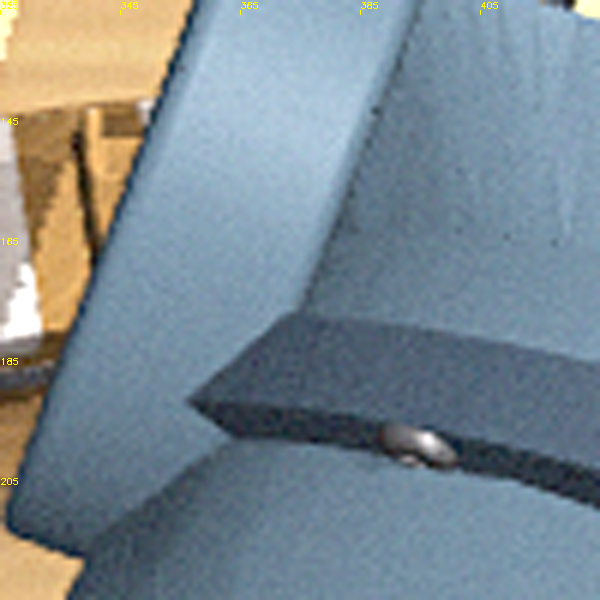

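Run:
```python
from h import *
im=cv2.imread('pics/w8.png'); crop(im,260,120,130,150,4,'pics/w8c.png')
```

```text
(no output)
```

View pics/w8c.png

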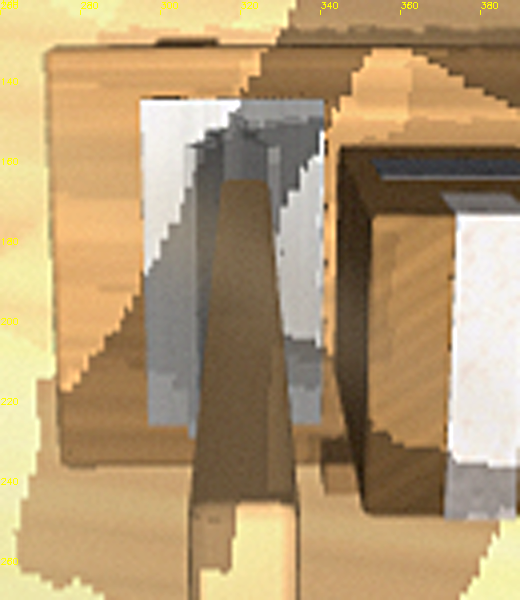

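Run:
```python
from h import *
np.set_printoptions(precision=1,suppress=True)
t=np.radians(7.1);R=np.array([[np.cos(t),np.sin(t)],[-np.sin(t),np.cos(t)]])
f=lambda p,z:plane('wrist',np.array(p)/4+[260-.375,120-.375],z)[:,:2]*1000
for n,X in (('plate',f([(140,98),(325,98),(322,425),(148,425)],.042)),('mouth',f([(190,148),(280,148)],.077)),('deckend',f([(47,45),(62,465)],.04)),('boardbot',f([(220,181),(267,181)],.1806))):
    print(n,X, X.mean(0),R@(X.mean(0)-[643.4,-11.2]), [R@(x-[643.4,-11.2]) for x in X])
```

```text
plate [[ 619.5 -159.2]
 [ 613.9 -113.4]
 [ 698.4 -102.5]
 [ 704.1 -148.2]] [ 659.  -130.8] [   0.7 -120.6] [array([ -42. , -143.9]), array([-41.9, -97.8]), array([ 43.3, -97.4]), array([  43.3, -143.5])]
mouth [[ 625.9 -144.7]
 [ 623.4 -124.2]] [ 624.7 -134.5] [ -33.8 -120. ] [array([ -33.9, -130.3]), array([ -33.8, -109.7])]
deckend [[ 609.5 -183.6]
 [ 718.7 -170.1]] [ 664.1 -176.8] [   0.1 -166.9] [array([ -54.9, -166.9]), array([  55.1, -166.9])]
boardbot [[ 617.5 -137.2]
 [ 616.6 -129.5]] [ 617.  -133.3] [ -41.3 -117.9] [array([ -41.3, -121.8]), array([ -41.3, -114. ])]
```

>>> {"method": "step_arm", "body": {
  "xyz": [
    [2, -2, -10],
    [2, -2, -40],
    [2, -2, -65],
    [2, -2, -85],
    [2, -2, -96],
    [2, -2, -98],
    [2, -2, -98],
    [2, -2, -98]
  ],
  "spin": [0, 0, 0, 0, 0, 0, 0, 0],
  "fingers": [0, 0, 0, 0, 0, 0, 0, 0]
}}

```text
time_s: 24.2
eef_pos: [0.6595, -0.1309, 0.2178]
eef_rot: [-0.469, 0.53, -0.468, -0.529]
wrist_force: [0.6, -0.1, -0.8]
opening: 0.084
```

Run:
```python
from h import *
np.set_printoptions(precision=4,suppress=True)
o=ctrl.get_obs();T=toolT(o);print(o['time_s'],o['eef_pos'],np.degrees(np.arctan2(T[1,2],T[0,2])),o['wrist_force'])
im=grab('wrist','pics/w9.png')
crop(im,220,80,200,150,4,'pics/w9c.png')
s=grab('scene','pics/s9.png');crop(s,170,170,150,130,5,'pics/s9c.png')
```

```text
24.2 [ 0.6595 -0.1309  0.2178] 96.94791355311418 [ 0.578  -0.1434 -0.7973]
```

View pics/w9c.png

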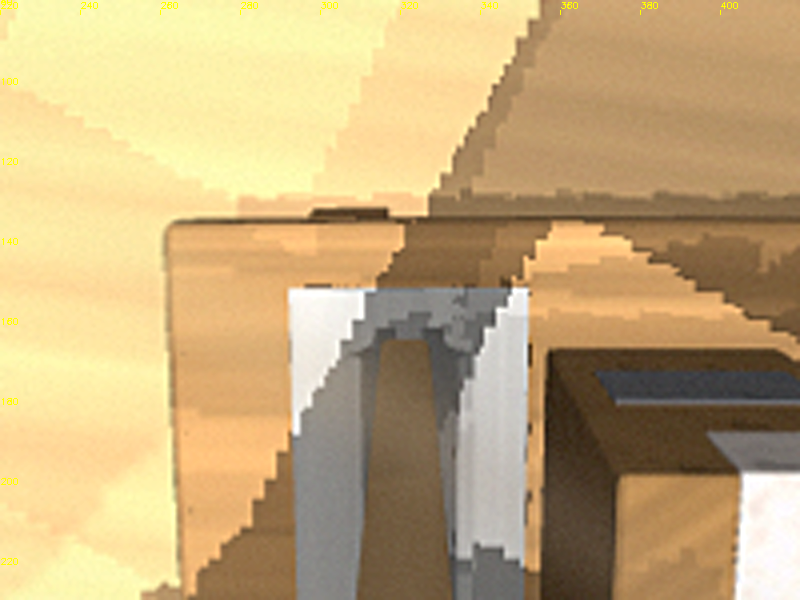

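View pics/s9c.png

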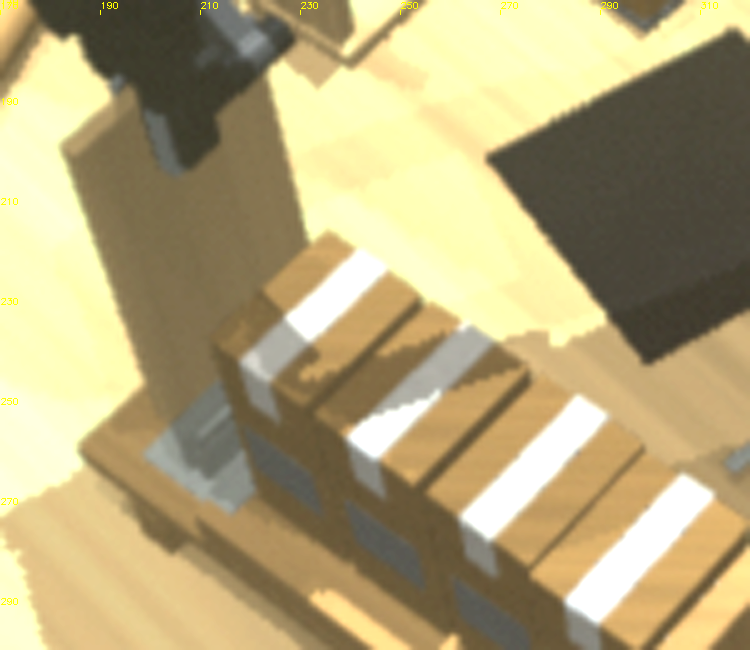

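>>> {"method": "step_arm", "body": {
  "xyz": [
    [0, 1, 0],
    [0, 1, -4],
    [0, 1, -8],
    [0, 1, -12],
    [0, 1, -16],
    [0, 1, -20],
    [0, 1, -20]
  ],
  "spin": [0, 0, 0, 0, 0, 0, 0],
  "fingers": [0, 0, 0, 0, 0, 0, 0]
}}

```text
time_s: 25.0
eef_pos: [0.6587, -0.1297, 0.196]
eef_rot: [-0.469, 0.529, -0.469, -0.529]
wrist_force: [0.5, -0.6, -1.7]
opening: 0.088
```

Bottom edge is ~62 mm, inside the flare, no contact force. Continue.

>>> {"method": "step_arm", "body": {
  "xyz": [
    [0, 0, -4],
    [0, 0, -8],
    [0, 0, -12],
    [0, 0, -15],
    [0, 0, -18],
    [0, 0, -18]
  ],
  "spin": [0, 0, 0, 0, 0, 0],
  "fingers": [0, 0, 0, 0, 0, 0]
}}

```text
time_s: 25.6
eef_pos: [0.6585, -0.1295, 0.1775]
eef_rot: [0.469, -0.529, 0.469, 0.53]
wrist_force: [1.1, -0.6, -1.7]
opening: 0.086
```

Run:
```python
from h import *
im=grab('wrist','pics/w10.png')
crop(im,220,80,200,150,4,'pics/w10c.png')
s=grab('scene','pics/s10.png');crop(s,170,170,150,130,5,'pics/s10c.png')
```

```text
(no output)
```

View pics/w10.png

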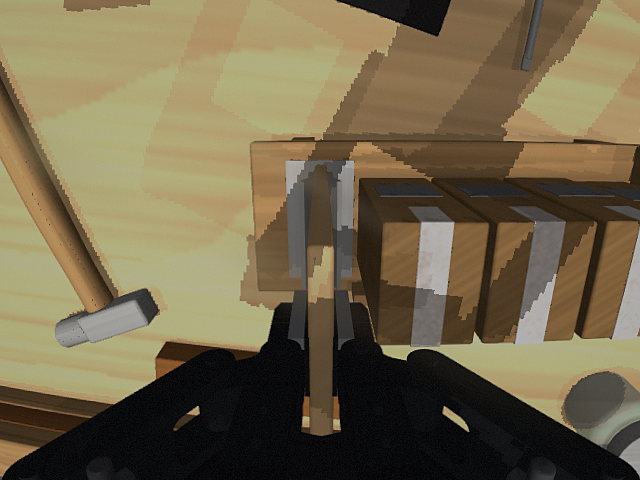

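View pics/w10c.png

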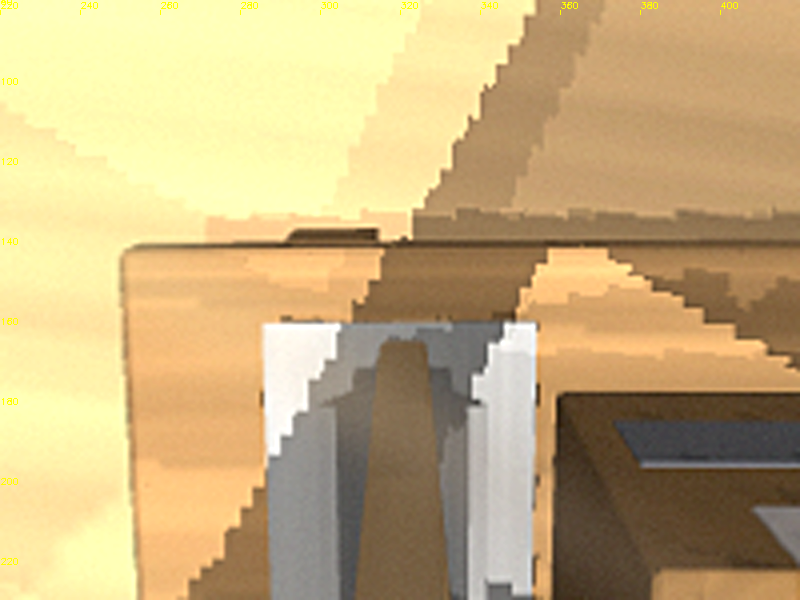

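View pics/s10c.png

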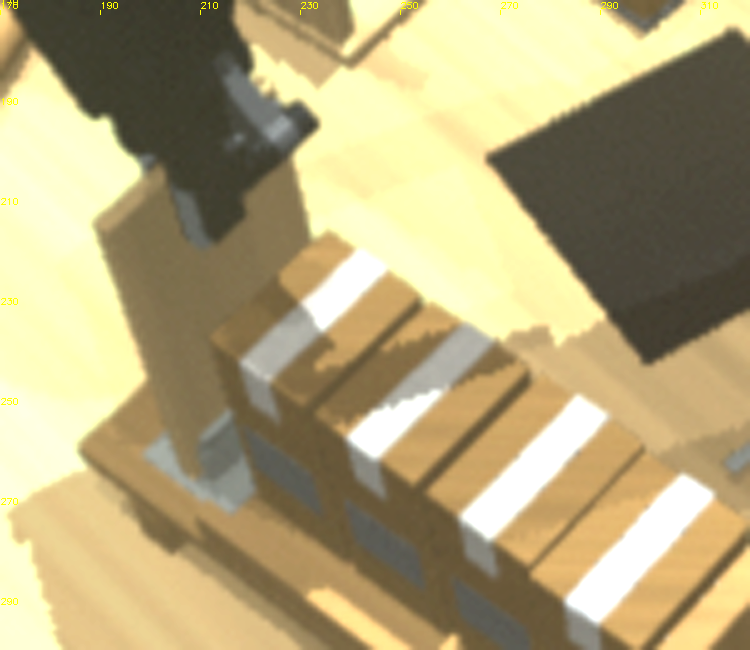

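>>> {"method": "step_arm", "body": {
  "xyz": [
    [0, 0, -1],
    [0, 0, -2],
    [0, 0, -2]
  ],
  "spin": [0, 0, 0],
  "fingers": [0, 0, 0]
}}

```text
time_s: 26.0
eef_pos: [0.6587, -0.1296, 0.1765]
eef_rot: [-0.469, 0.529, -0.469, -0.529]
wrist_force: [-1.0, -0.1, 1.6]
opening: 0.087
```

>>> {"method": "step_arm", "body": {
  "xyz": [
    [0, 0, -1],
    [0, 0, -2],
    [0, 0, -2]
  ],
  "spin": [0, 0, 0],
  "fingers": [0, 0, 0]
}}

```text
time_s: 26.3
eef_pos: [0.6588, -0.1296, 0.1743]
eef_rot: [-0.469, 0.529, -0.469, -0.529]
wrist_force: [0.5, -0.9, 2.4]
opening: 0.086
```

>>> {"method": "step_arm", "body": {
  "xyz": [
    [0, 0, -1],
    [0, 0, -2],
    [0, 0, -3],
    [0, 0, -3]
  ],
  "spin": [0, 0, 0, 0],
  "fingers": [0, 0, 0, 0]
}}

```text
time_s: 26.7
eef_pos: [0.659, -0.1298, 0.1736]
eef_rot: [-0.469, 0.53, -0.469, -0.529]
wrist_force: [-4.5, -0.0, 12.3]
opening: 0.086
```

>>> {"method": "step_arm", "body": {
  "xyz": [
    [0, 0, -1],
    [0, 0, -2],
    [0, 0, -3],
    [0, 0, -3]
  ],
  "spin": [0, 0, 0, 0],
  "fingers": [0, 0, 0, 0]
}}

```text
time_s: 27.1
eef_pos: [0.6594, -0.13, 0.1736]
eef_rot: [-0.469, 0.53, -0.469, -0.528]
wrist_force: [-9.9, 1.0, 25.4]
opening: 0.082
```

>>> {"method": "step_arm", "body": {
  "xyz": [
    [0, 0, 3],
    [0, 0, 5],
    [0, 0, 5],
    [0, 0, 5],
    [0, 0, 5],
    [0, 0, 5],
    [0, 0, 30],
    [0, 0, 60],
    [0, 0, 90],
    [0, 0, 90]
  ],
  "spin": [0, 0, 0, 0, 0, 0, 0, 0, 0, 0],
  "fingers": [0, 0, 40, 40, 40, 40, 40, 40, 40, 40]
}}

```text
time_s: 28.1
eef_pos: [0.6611, -0.1304, 0.264]
eef_rot: [-0.47, 0.532, -0.468, -0.526]
wrist_force: [1.2, -1.2, 0.5]
opening: 0.4
```

>>> {"method": "step_arm", "body": {
  "xyz": [
    [-40, -10, 0],
    [-80, -20, 0],
    [-120, -30, 0],
    [-160, -40, 0],
    [-200, -50, 0],
    [-200, -90, 0],
    [-200, -130, 0],
    [-200, -170, 0],
    [-200, -210, 0],
    [-200, -210, 0]
  ],
  "spin": [0, 0, 0, 0, 0, 0, 0, 0, 0, 0],
  "fingers": [40, 40, 40, 40, 40, 40, 40, 40, 40, 40]
}}

```text
time_s: 29.1
eef_pos: [0.4578, -0.3439, 0.2574]
eef_rot: [-0.47, 0.528, -0.47, -0.528]
wrist_force: [-0.4, 0.4, -0.0]
opening: 0.396
```

Run:
```python
from h import *
o=ctrl.get_obs();print(o['time_s'],o['eef_pos'],o['wrist_force'])
t=grab('top','pics/t11.png');crop(t,225,125,190,100,4,'pics/t11c.png')
s=grab('scene','pics/s11.png');crop(s,170,170,180,150,4,'pics/s11c.png')
```

```text
29.1 [ 0.4577568  -0.3438635   0.25737471] [-0.38492969  0.38384364 -0.01420032]
```

View pics/t11c.png

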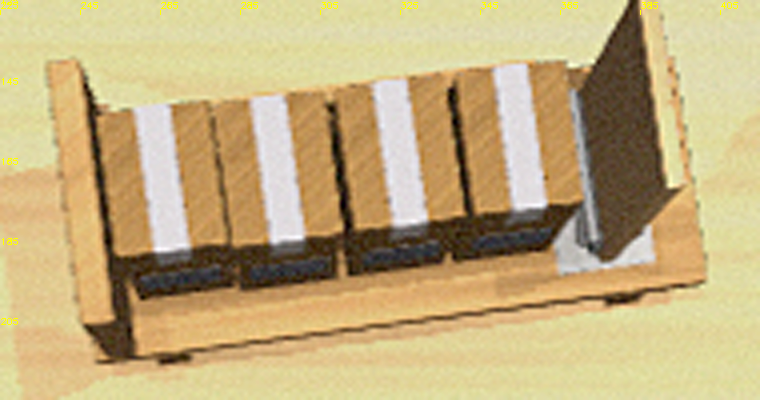

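View pics/s11c.png

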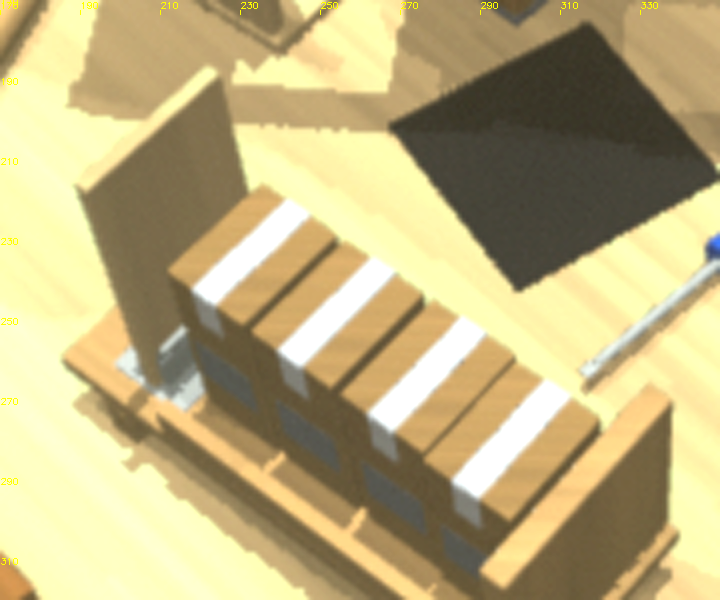

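View pics/t11.png

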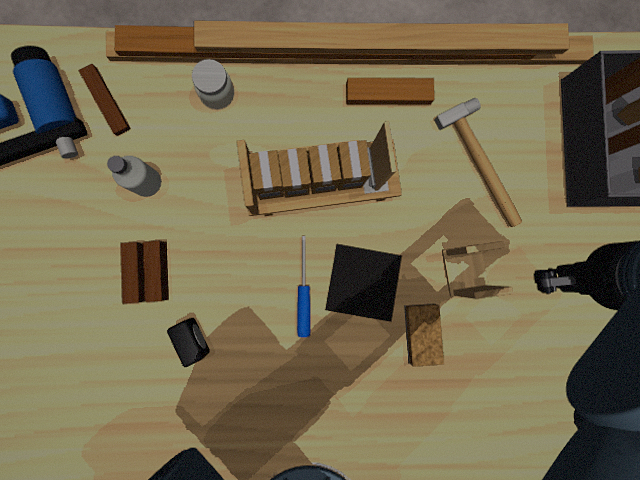

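Run:
```python
from h import *
t=cv2.imread('pics/t11.png');crop(t,360,110,60,90,6,'pics/t12.png')
s=cv2.imread('pics/s11.png');crop(s,180,175,70,105,5,'pics/s12.png')
```

```text
(no output)
```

View pics/t12.png

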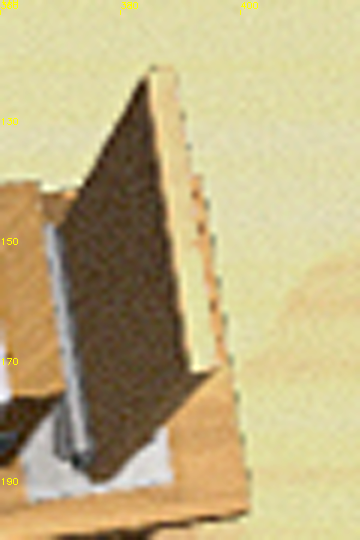

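View pics/s12.png

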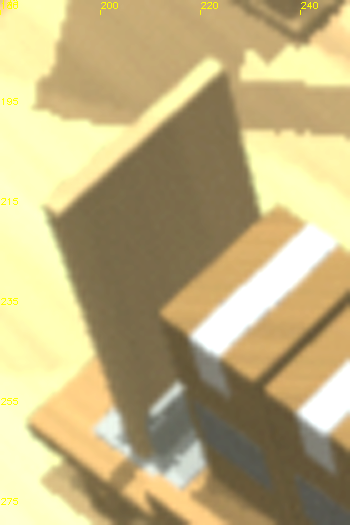

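Run:
```python
from h import *
np.set_printoptions(precision=1,suppress=True)
t=np.radians(7.1);R=np.array([[np.cos(t),np.sin(t)],[-np.sin(t),np.cos(t)]])
def tri(a,b):
    c1,d1=ray('top',[a]);c2,d2=ray('scene',[b]);d1=d1[0]/np.linalg.norm(d1);d2=d2[0]/np.linalg.norm(d2)
    s=np.linalg.lstsq(np.c_[d1,-d2],c2-c1,rcond=None)[0];p,q=c1+s[0]*d1,c2+s[1]*d2
    m=(p+q)/2*1000;print(m,'gap',np.linalg.norm(p-q)*1000,'shelf',R@(m[:2]-[643.4,-12.5]));return m
T=lambda p:np.array(p)/6+[360-.4,110-.4]
S=lambda p:np.array(p)/5+[180-.4,175-.4]
a=tri(T((148,75)),S((57,213)));b=tri(T((190,373)),S((224,72)))
e=a-b;print('len',np.linalg.norm(e),'yaw',np.degrees(np.arctan2(e[1],e[0])))
bn=plane('top',[T((92,482))],.04)[0]*1000;print('bottom near',bn,R@(bn[:2]-[643.4,-12.5]))
bf=plane('scene',[S((133,458))],.04)[0]*1000;print('bottom far',bf,R@(bf[:2]-[643.4,-12.5]))
```

```text
[ 696.2 -122.2  199.4] gap 0.07786537219885915 shelf [  38.9 -115.4]
[ 618.9 -131.7  197.4] gap 0.1623815475171125 shelf [ -39.  -115.3]
len 77.94803089956206 yaw 6.973518674863974
bottom near [ 619.6 -133.    40. ] [ -38.6 -116.6]
bottom far [ 698.6 -126.7   40. ] [  40.7 -120.1]
```

```bash
python3 -c "
from bench import hand_in
print(hand_in())"
```

```text
the job is handed in; nothing more can be done
None
```

I placed both cartons upright on the shelf in line with the two already there, pressed the end board into the clip, backed the arm clear and handed the job in. The robot clock read about 29 s of the 72 s allowed. The hand-in gave no verdict, so the figures below are my own measurements.

- **Cartons:** carton_3 went from the carrier to the mat, was regripped across its 60 mm side and set at about y = -20 mm. Carton_4 went next to it at about y = -70 mm. From the top camera the neighbouring spacings are about 47, 50 and 49 mm (limit 55), and all four are within about 2 mm of the row line (limit 10). That measurement was taken before the board went in; the last pictures show the row unchanged.
- **End board:** it stopped at exactly the predicted tool height, with the push then rising to 25 N, so its edge should be on the deck. The two-camera check put its top edge at 197 to 199 mm where 200 mm was expected. Its turn was 7.0° against the shelf's 7.1°, with only a degree or so of tilt.
- **What did not agree:**
  - The clip gave far less resistance than described: about 2 N until the board bottomed, against the 5 to 20 N expected.
  - Different views placed the clip about 2 mm apart along the row.
  - Two rough readings of the board's lower edge differed by 3.5 mm.
- **Bystanders:** they look unmoved in the last top picture, though I did not measure them.

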